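# Post the spent culture dishes and seal the disinfecting station

## Task

Close up the disinfecting station: first slide every culture dish along the dark blue chute and push it flat through the red one-way flaps into the magazine, never over them, so that both flaps spring shut behind it. Then close the reservoir's filler port with the orange screw plug that stands loosely in it: back it off anticlockwise until it drops into the thread start, run it in clockwise, without forcing it or lifting it out, until its bar points to the green marks and its flange is flush on the rim; last, turn the blue lock collar clockwise by its peg to its green locked mark. Leave the timer and the white jar where they are.

Things in the scene. Friction and masses are not known exactly. Their poses are not given: they have to be found in the camera images.
- dish_a: shut culture (petri) dish, a flat disc 60 mm across and 13 mm high, 30 g; origin at the centre of its underside, z up; lies loose on the worktop. Three to five dishes are there; an absent one has no pose
- dish_b: shut culture (petri) dish, a flat disc 60 mm across and 13 mm high, 30 g; origin at the centre of its underside, z up; lies loose on the worktop. Three to five dishes are there; an absent one has no pose
- dish_c: shut culture (petri) dish, a flat disc 60 mm across and 13 mm high, 30 g; origin at the centre of its underside, z up; lies loose on the worktop. Three to five dishes are there; an absent one has no pose
- dish_d: shut culture (petri) dish, a flat disc 60 mm across and 13 mm high, 30 g; origin at the centre of its underside, z up; lies loose on the worktop. Three to five dishes are there; an absent one has no pose
- dish_e: shut culture (petri) dish, a flat disc 60 mm across and 13 mm high, 30 g; origin at the centre of its underside, z up; lies loose on the worktop. Three to five dishes are there; an absent one has no pose
- magazine: dark blue dish magazine, fixed, 36 mm high, no floor: dishes slide on the worktop. Origin on the worktop in the gate plane, midway between the flaps; +x points into the magazine. Chute at x -85 to 0 mm: two walls 28 mm high, 68 mm apart inside, open above; from -85 to -116 mm they flare to a mouth about 90 mm wide inside
- chamber (a point): centre of the chamber's floor, 150 mm past the gate. The chamber is 345 mm long, 92 mm wide inside, walls 36 mm high; open above up to 87 mm past the gate, then under a clear roof (top 40 mm). A dish is in when its centre is over 55 mm past the gate and both flaps are shut; they can shut once its centre is some 66 mm past. Further dishes push the first along; five fit
- flap_left (a joint): angle of the flap on the +y side of the gate (upright hinge), 0 = shut; opens only inward (magazine +x), to 1.45 rad, against a light spring (0.2 to 0.8 N at its free edge), and shuts by itself. Each flap: red plate 33 mm wide, 3 to 27 mm above the worktop, open above: a fingertip may follow a dish through and lift out upwards
- flap_right (a joint): the same for the flap on the -y side of the gate
- reservoir: round grey disinfectant reservoir, fixed, 164 mm across, 30 mm high; origin at the centre of its underside, z up. In its middle the filler neck: 66 mm outer, 51 mm inner diameter, rim at z = 64 mm, inside it a two-start right-hand thread of about 0.36 turn. Angles below are anticlockwise seen from above, from reservoir +x; the neck's axis is reservoir z
- home_mark (a point): green mark on the rim at 0 degrees (another at 180): where the plug's bar points when the plug is home; 30 mm from the neck's axis
- start_mark (a point): yellow mark on the rim at 129 degrees (another at 309): the thread starts; with its bar towards them, within about 8 degrees, the plug drops in; 30 mm from the neck's axis
- plug: orange screw plug, 80 g, origin at the tip of its shank on the axis, z up. Two lugs under the ends of the bar, 24 mm out from the axis; flange 58 mm across at z 32.5 to 37.5 mm; grip bar along plug x, 50 mm long, 12 mm thick, z 37.5 to 67.5 mm. A half turn makes no difference. At the start it stands in the port, lugs on top of the thread, bar at 14 to 74 degrees, origin 46 mm up
- plug_bar (a point): middle of the plug's grip bar, 52.5 mm above the plug's origin. Turned clockwise at the start the plug jams on a stop; turned anticlockwise to 129 degrees it drops 10 mm, if let down (origin 36 mm up). Then it runs in clockwise, sinking with the turn: at 7 degrees the flange sits on the rim (origin 31.5 mm up), stop at about -6. Home: within 12 degrees, flush to 1 mm
- collar (a joint): angle of the blue lock collar round the neck, growing clockwise seen from above: 0 at the yellow mark on the reservoir, 1.05 rad at the green locked mark, stop at 1.15; locked from 0.95. Light friction (0.04 N m), no spring. Ring 94 mm across, top 41 mm above the worktop
- collar_peg (a point): on the axis of the collar's upright round peg, 62 mm above the worktop, 64 mm out from the neck's axis; peg 12 mm in diameter, from 40 to 76 mm up. At 0 it stands at 215 degrees in the reservoir's frame, at 1.05 rad at 155 degrees
- timer: white digital timer, 66x62x18 mm, origin at the centre of its underside; leave alone
- white_jar: white jar, 68 mm across, 85 mm high, origin at the centre of its underside; leave alone
Not all that is in view belongs to the job. Of the things that look like the plug, the larger one is meant.

How it is judged (in metres and radians):
On the way, in this order (a step that is already met when the one before it is completed fails the run):
1. every dish lies flat in the magazine and both flaps are shut behind it (x of dish_a in the frame of magazine between 0.055 and 0.345 m and y of dish_a in the frame of magazine between -0.03 and 0.03 m and height (world z) of each of dish_a, dish_b, dish_c, dish_d, dish_e below 0.006 m and angle between each of dish_a, dish_b, dish_c, dish_d, dish_e's own z axis and vertical below 0.15 rad and linear speed of each of dish_a, dish_b, dish_c, dish_d, dish_e below 0.05 m/s and x of dish_b in the frame of magazine between 0.055 and 0.345 m and y of dish_b in the frame of magazine between -0.03 and 0.03 m and x of dish_c in the frame of magazine between 0.055 and 0.345 m and y of dish_c in the frame of magazine between -0.03 and 0.03 m and x of dish_d in the frame of magazine between 0.055 and 0.345 m and y of dish_d in the frame of magazine between -0.03 and 0.03 m and x of dish_e in the frame of magazine between 0.055 and 0.345 m and y of dish_e in the frame of magazine between -0.03 and 0.03 m and value of joint each of flap_left, flap_right below 0.15 rad), for 0.2 s.
2. the plug has been backed off and has dropped into the thread start (z of plug in the frame of reservoir below 0.0395 m and horizontal distance between plug and reservoir below 0.005 m), for 0.1 s.
3. the plug is run in home: flange flush on the rim, bar at the green marks (z of plug in the frame of reservoir below 0.0328 m and angle between the x axis of plug and the x axis of reservoir, either way round below 0.22 rad and horizontal distance between plug and reservoir below 0.005 m), for 0.2 s.
4. the lock collar is at its locked mark (value of joint collar above 0.95 rad), for 0.2 s.
At the end, for the whole second after the job is handed in: Every dish lies flat in the magazine, centre more than 55 mm past the gate, both flaps shut (under 0.15 rad); the plug is home (flange within about 1.3 mm of the rim, bar within 0.22 rad of the green marks); the collar is at 0.95 rad or more; all is at rest (all of step 1 and all of step 3 and value of joint collar above 0.95 rad and angle between plug's own z axis and vertical below 0.1 rad); the robot touches nothing.
It fails at once if a dish is lifted over the flaps (set down into the magazine from above: in the open part past the gate, 16 to 50 mm up) ((x of dish_a in the frame of magazine between 0 and 0.09 m and y of dish_a in the frame of magazine between -0.04 and 0.04 m and height (world z) of dish_a between 0.016 and 0.05 m) or (x of dish_b in the frame of magazine between 0 and 0.09 m and y of dish_b in the frame of magazine between -0.04 and 0.04 m and height (world z) of dish_b between 0.016 and 0.05 m) or (x of dish_c in the frame of magazine between 0 and 0.09 m and y of dish_c in the frame of magazine between -0.04 and 0.04 m and height (world z) of dish_c between 0.016 and 0.05 m) or (x of dish_d in the frame of magazine between 0 and 0.09 m and y of dish_d in the frame of magazine between -0.04 and 0.04 m and height (world z) of dish_d between 0.016 and 0.05 m) or (x of dish_e in the frame of magazine between 0 and 0.09 m and y of dish_e in the frame of magazine between -0.04 and 0.04 m and height (world z) of dish_e between 0.016 and 0.05 m)).
It fails at once if the plug is forced in its thread (contact force between plug and reservoir above 60 N).
It fails at once if the plug is lifted out of the port (more than 10 mm above where it stood) (z of plug in the frame of reservoir above 0.056 m).
It fails at once if the timer or the white jar is moved by more than 3 cm (distance of any of timer, white_jar from where it was at the start of the episode above 0.03 m).
Of dish_a, dish_b, dish_c, dish_d, dish_e only 3 to 5 are there at a start; the rules pass over those that are not, and their reading is None.
At some moment in a run one of dish_a, dish_b, dish_c, dish_d, dish_e may be knocked a few centimetres aside while the robot is not near it.
Once in a run the grip may slacken for a moment while it holds something.
It also fails if it takes over 210 s, if anything falls off the work surface, if the arm or the gripper's body presses on something with over 40 N, if the wrist force passes 120 N, or if a joint passes its speed limit or range.

## Robot

A 6-joint arm with a two-finger parallel gripper is mounted at the origin on a cart in front of the work surface, level with it; the furniture and walls round the work are solid. World frame = base frame: x ahead of the robot, y to its left, z up, the work surface at z = 0. Lengths are in m, angles in degrees, forces in N, time in s.
With the tool pointing down it reaches from about 0.225 to 0.725 m from the base axis. Payload 3.1 kg.
Tool frame: the origin (TCP) lies midway between the tips of the shut fingers; the grasp point (between the pads) lies 19 mm behind it; z points along the fingers, x is the direction in which the jaws open and shut, and the axes are right-handed (so a half turn about z gives the same grasp; the last joint's range is limited). The gripper opens to 85 mm and grips with 20 to 120 N. Pads are 22 mm wide; open, the fingers measure 114 mm over their backs; the gripper's body (76 mm by 85 mm) begins 54 mm behind the grasp point. The pads swing forward as they close: fully open they stand 13 mm farther back than shut.
Start: joints at [-76.307, 2.75, 5.684, 92.934, 0, 82.678], TCP at [0.188, -0.49, 0.231] pointing down, gripper open.
Joint ranges: [-166.93, 166.93], [-56.73, 111.36], [-69.38, 81.34], [-121.58, 131.49], [-85.45, 84.26], [-180, 180]. Speed limits (degrees/s): [159.86, 159.86, 180, 180, 180, 180].

## Interface

Orientations are given as [roll, pitch, yaw] about the fixed x, y, z axes, in that order (R = Rz(yaw) Ry(pitch) Rx(roll)).
In Python, from workcell import read_state, imaging, workorder gives the robot as it stands.
- The arm moves only by the tool servo_tool, never from a script. Its argument "series" is a list of rows, each an object with "linear": the shift along the tool's x, y, z in m, a list of three; "roll": the turn about the tool's z in rad. A call has 1 to 20 rows; each row shifts and turns the commanded pose from where the row before left it, along the tool's axes as they then stand; what a row does not reach is not made up. A row lasts 1/12 s, in which the tool goes at most 41.7 mm and 7.16 degrees, less where a joint would pass 70% of its speed; a pose out of reach is approached as far as the arm can. A call with a gripper value outside its range is refused whole. "hand" is the opening, from 0 (shut) to 1 (fully open), set as the call begins (left out, the last holds). The fingers move at their own pace and stop on an object; "newtons" is the grip in N (left out, the last holds). Time passes only in rows, so rows that do not move let the fingers close. It gives the time, the measured TCP pose, the force and the opening at its end, in the units of the state.
- read_state(): the state, without advancing time (a new reading comes with each control period).
- imaging.get_image(name): name is "scene" or "top" or "wrist"; returns the picture (480x640x3 uint8, red, green, blue); there is no depth.
- imaging.calibration(name): a dict with "K" (3x3 intrinsics, pixels), "dist_coeffs" ([k1, k2, p1, p2, k3] as OpenCV has them; the pictures are not rectified), "world_from_camera" (4x4, takes a point from camera to world coordinates). Camera axes: x right, y down, z forward; pixel columns grow to the right and rows downward; lengths in m; the calibration is good to about 2 mm. A picture is of the moment at which its call begins: read the wrist's pose just before it. calibration takes no time and is no camera call; for the wrist camera it gives the pose at the moment of the call.
- workorder.sign_off(): hands the job in, once; it reports no verdict.
The state is a dict: "t": time; "joints": joint angles; "joint_velocities": joint speeds; "joint_efforts": joint torques, N m; "ee_pos": TCP position; "ee_rot": TCP orientation; "ft_force": force on the tool from outside, world axes, zero at the start; "wrist_torque": the same for the moment, N m; "width": finger opening in m.
Only numpy, scipy, OpenCV 4.12 (cv2) and the standard library are available. Lean on these libraries where they do the work, as an engineer would, in place of code of your own. Each camera call takes 0.05 s, during which the arm holds its last target.

## Working session

There is one attempt and no reset: what is moved stays moved. The work goes in short steps, Python scripts to look and compute and a tool call to move; the robot and the scene stay as the last step left them, time stands still between calls to the robot, and variables do not carry over. Pictures are saved under pics/ and viewed, and the job is handed in when it is done.

Besides the shell and the picture viewer there is one more tool, called by a JSON object that holds its "name" and its "arguments", one argument or row to a line. servo_tool: Moves the arm, as the interface text tells. Its arguments: {"type":"object","properties":{"series":{"type":"array"},"hand":{"type":"number"},"newtons":{"type":"number"}},"required":["series"]}

```bash
ls; mkdir -p pics
cat > h.py <<'E'
import numpy as np, cv2
from workcell import read_state, imaging, workorder
def snap(name, out):
    cal=imaging.calibration(name); im=imaging.get_image(name)
    cv2.imwrite('pics/'+out+'.png', im[:,:,::-1]); np.savez('pics/'+out+'.npz',K=np.array(cal['K']),d=np.array(cal['dist_coeffs']),T=np.array(cal['world_from_camera']))
    return im,cal
def load(out):
    im=cv2.imread('pics/'+out+'.png')[:,:,::-1]; z=np.load('pics/'+out+'.npz')
    return im,dict(K=z['K'],dist_coeffs=z['d'],world_from_camera=z['T'])
def ray(cal,uv):
    uv=np.array(uv,float).reshape(-1,1,2)
    p=cv2.undistortPoints(uv,np.array(cal['K']),np.array(cal['dist_coeffs'])).reshape(-1,2)
    T=np.array(cal['world_from_camera']); d=np.c_[p,np.ones(len(p))]@T[:3,:3].T
    return T[:3,3],d
def plane(cal,uv,z):
    o,d=ray(cal,uv); s=(z-o[2])/d[:,2]; return (o+d*s[:,None])
def proj(cal,P):
    T=np.linalg.inv(np.array(cal['world_from_camera'])); r,_=cv2.Rodrigues(T[:3,:3])
    return cv2.projectPoints(np.array(P,float).reshape(-1,1,3),r,T[:3,3],np.array(cal['K']),np.array(cal['dist_coeffs']))[0].reshape(-1,2)
E
python3 - <<'E'
from h import *
s=read_state(); print(s)
for n in('scene','top','wrist'):
    im,c=snap(n,n+'0'); print(n,np.round(c['K'],1).tolist(),np.round(c['world_from_camera'],3).tolist())
E
```

```text
pics
{'t': 0.0, 'joints': array([-7.63073742e+01,  2.79414163e+00,  5.59159442e+00,  9.29345097e+01,
        1.13379143e-03,  8.26766760e+01]), 'joint_velocities': array([-0.12403301,  0.02812793, -0.08454009, -0.00068498, -0.09887185,
       -0.01230713]), 'joint_efforts': array([-5.88521307e-04, -3.38782632e+01,  3.20014858e+01,  2.02596973e-02,
       -2.23052593e-04,  5.25873190e-06]), 'ee_pos': array([ 0.18811865, -0.4894786 ,  0.23010568]), 'ee_rot': array([-1.79981405e+02,  1.35794388e-01, -6.89840295e+01]), 'ft_force': array([-0.04967336, -0.34048486, -0.78311982]), 'wrist_torque': array([ 0.0340677 , -0.02100028, -0.01784591]), 'width': 0.08570366416546339}
scene [[559.8, 0.0, 313.3], [0.0, 559.8, 233.8], [0.0, 0.0, 1.0]] [[-0.712, -0.613, 0.342, -0.004], [-0.702, 0.627, -0.338, 0.509], [-0.007, -0.481, -0.877, 1.453], [0.0, 0.0, 0.0, 1.0]]
top [[433.7, 0.0, 320.4], [0.0, 433.7, 240.7], [0.0, 0.0, 1.0]] [[0.015, -0.995, 0.101, 0.429], [-0.999, -0.018, -0.029, 0.0], [0.031, -0.101, -0.994, 1.048], [0.0, 0.0, 0.0, 1.0]]
wrist [[373.4, 0.0, 321.1], [0.0, 373.4, 244.0], [0.0, 0.0, 1.0]] [[0.358, -0.893, -0.274, 0.258], [-0.934, -0.343, -0.102, -0.464], [-0.003, 0.293, -0.956, 0.373], [0.0, 0.0, 0.0, 1.0]]
```

View pics/top0.png

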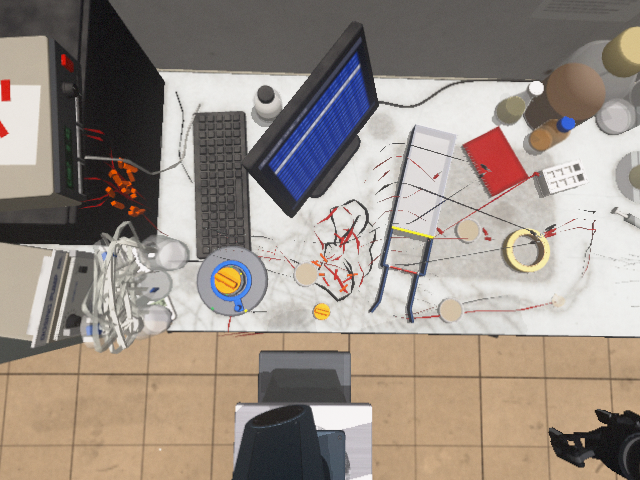

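View pics/scene0.png

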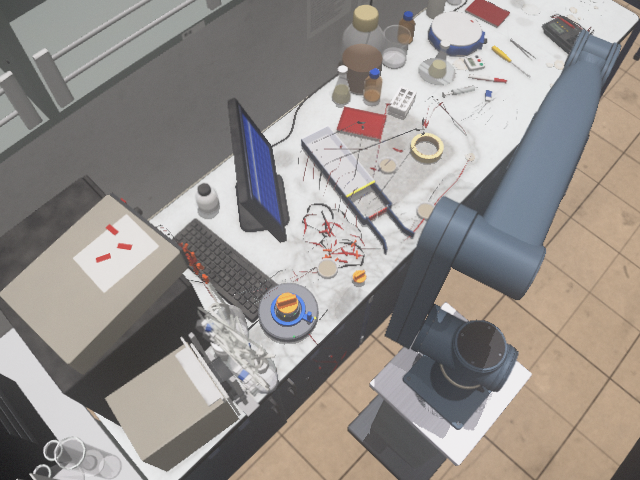

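View pics/wrist0.png

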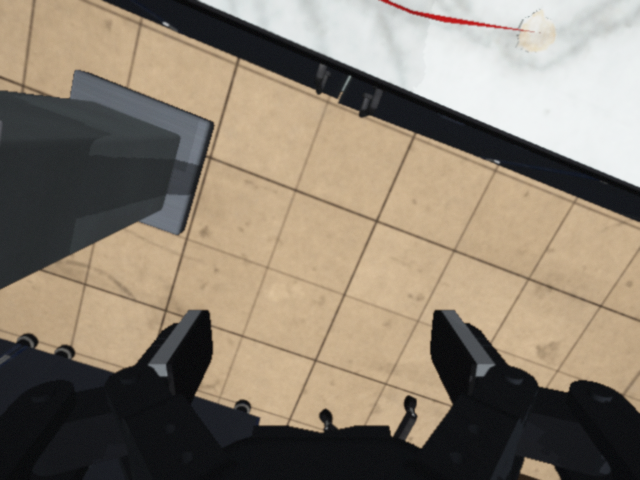

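Run:
```python
from h import *
im,c=load('top0')
cv2.imwrite('pics/t0a.png',cv2.resize(im[200:335,180:330,::-1],None,fx=5,fy=4.4,interpolation=cv2.INTER_CUBIC)[:600,:800])
cv2.imwrite('pics/t0b.png',cv2.resize(im[110:335,340:500,::-1],None,fx=2.6,fy=2.6,interpolation=cv2.INTER_CUBIC))
im2,c2=load('scene0')
cv2.imwrite('pics/s0b.png',cv2.resize(im2[120:350,240:480,::-1],None,fx=2.6,fy=2.6,interpolation=cv2.INTER_CUBIC))
hsv=cv2.cvtColor(im,cv2.COLOR_RGB2HSV)
for uv in [(306,274),(468,230),(450,309)]: print(uv,hsv[uv[1],uv[0]],im[uv[1],uv[0]],plane(c,uv,0.013)[0].round(3))
for n,uv in dict(res=(232,280),jar=(265,100),timer=(563,177),decoy=(321,311)).items(): print(n,plane(c,uv,0.03)[0].round(3))
```

```text
(306, 274) [ 16  50 215] [215 196 173] [0.454 0.002 0.013]
(468, 230) [ 19  53 210] [210 194 166] [ 0.567 -0.388  0.013]
(450, 309) [ 17  54 213] [213 193 168] [ 0.377 -0.341  0.013]
res [0.437 0.174 0.03 ]
jar [0.873 0.109 0.03 ]
timer [ 0.699 -0.616  0.03 ]
decoy [ 0.369 -0.034  0.03 ]
```

View pics/t0a.png

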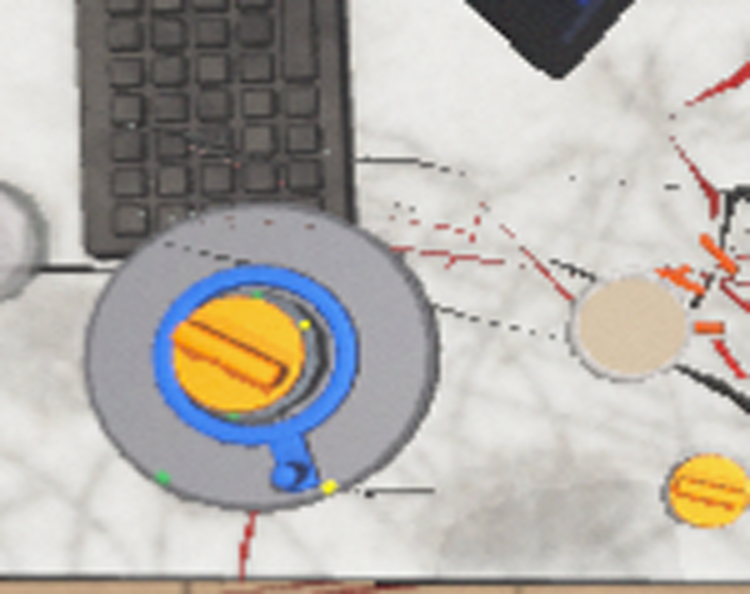

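View pics/t0b.png

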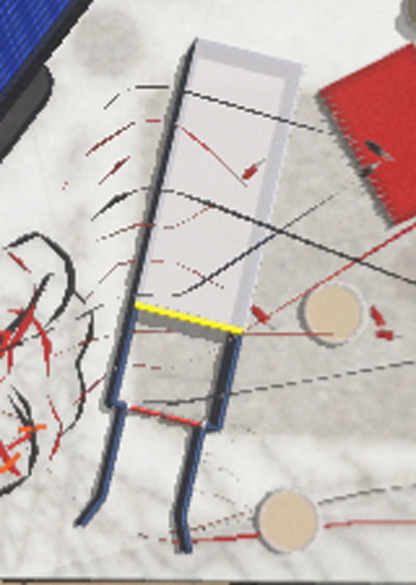

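View pics/s0b.png

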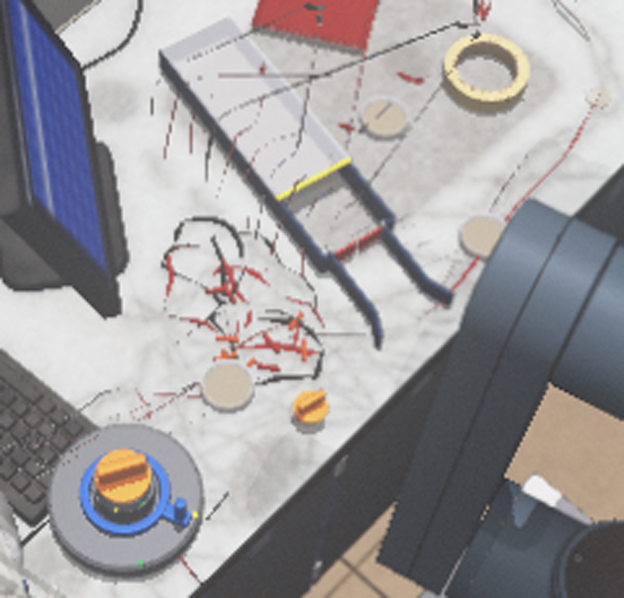

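Run:
```python
from h import *
im,c=load('top0')
f=lambda u,v:(340+u/2.6,110+v/2.6)
for n,uv,z in [('gateL',f(128,409),.027),('gateR',f(203,426),.027),('yelL',f(137,306),.04),('yelR',f(241,331),.04),('farL',f(197,40),.04),('farR',f(301,68),.04),('mouthL',f(82,522),.028),('mouthR',f(184,550),.028),('edge',f(200,578),0)]: print(n,plane(c,[uv],z)[0].round(3))
s=read_state();print(s['t'])
```

```text
gateL [ 0.473 -0.194  0.027]
gateR [ 0.459 -0.262  0.027]
yelL [ 0.566 -0.2    0.04 ]
yelR [ 0.545 -0.294  0.04 ]
farL [ 0.816 -0.256  0.04 ]
farR [ 0.791 -0.353  0.04 ]
mouthL [ 0.371 -0.152  0.028]
mouthR [ 0.347 -0.244  0.028]
edge [ 0.32  -0.265  0.   ]
0.15
```

```bash
cat >> h.py <<'E'
def plan(p,yaw=None,s=None):
    s=s or read_state(); cur=np.array(s['ee_pos']); y0=s['ee_rot'][2]
    y=y0 if yaw is None else yaw
    d=(y-y0+90)%180-90 if yaw is not None else 0
    y1=np.radians(y0+d); w=np.array(p)-cur
    tx=np.array([np.cos(y1),np.sin(y1),0]);ty=np.array([np.sin(y1),-np.cos(y1),0])
    print('t',round(s['t'],2),'cur',cur.round(4),s['ee_rot'].round(2),'w',round(s['width'],4),'F',s['ft_force'].round(1),'j6',s['joints'][5].round(1),'| roll',round(-np.radians(d),4),'then tool',np.round([w@tx,w@ty,-w[2]],4))
E
python3 - <<'E'
from h import *
plan([.40,-.23,.25],-12.3)
E
```

```text
t 0.15 cur [ 0.1882 -0.4896  0.2304] [-1.7999e+02  1.1000e-01 -6.8980e+01] w 0.0851 F [-1.1 -0.1  0.7] j6 82.7 | roll -0.9893 then tool [ 0.1517 -0.2988 -0.0196]
```

{"name": "servo_tool", "arguments": {
  "series": [
    {"linear":[0,0,0],"roll":-0.11},
    {"linear":[0,0,0],"roll":-0.11},
    {"linear":[0,0,0],"roll":-0.11},
    {"linear":[0,0,0],"roll":-0.11},
    {"linear":[0,0,0],"roll":-0.11},
    {"linear":[0,0,0],"roll":-0.11},
    {"linear":[0,0,0],"roll":-0.11},
    {"linear":[0,0,0],"roll":-0.11},
    {"linear":[0,0,0],"roll":-0.109},
    {"linear":[0.015,-0.03,-0.002],"roll":0},
    {"linear":[0.015,-0.03,-0.002],"roll":0},
    {"linear":[0.015,-0.03,-0.002],"roll":0},
    {"linear":[0.015,-0.03,-0.002],"roll":0},
    {"linear":[0.015,-0.03,-0.002],"roll":0},
    {"linear":[0.015,-0.03,-0.002],"roll":0},
    {"linear":[0.015,-0.03,-0.002],"roll":0},
    {"linear":[0.015,-0.03,-0.002],"roll":0},
    {"linear":[0.015,-0.03,-0.002],"roll":0},
    {"linear":[0.015,-0.03,-0.002],"roll":0}
  ]
}}

```text
t: 1.73
ee_pos: [0.3994, -0.2274, 0.2511]
ee_rot: [-180.0, 0.0, -12.3]
ft_force: [0.6, -0.5, -0.3]
width: 0.0855
```

Run:
```python
from h import *
plan([.40,-.23,.25],-12.3)
snap('wrist','w1')
plan([.40,-.23,.25],-12.3)
```

```text
t 1.73 cur [ 0.3994 -0.2274  0.2511] [-1.800e+02  1.000e-02 -1.233e+01] w 0.0855 F [ 0.6 -0.5 -0.3] j6 64.3 | roll -0.0004 then tool [0.0011 0.0024 0.0011]
t 1.78 cur [ 0.4028 -0.2228  0.2516] [-1.7969e+02 -1.7000e-01 -1.2000e+01] w 0.0852 F [ 0.8  3.1 -0.3] j6 64.4 | roll 0.0052 then tool [-0.0012  0.0076  0.0016]
```

View pics/w1.png

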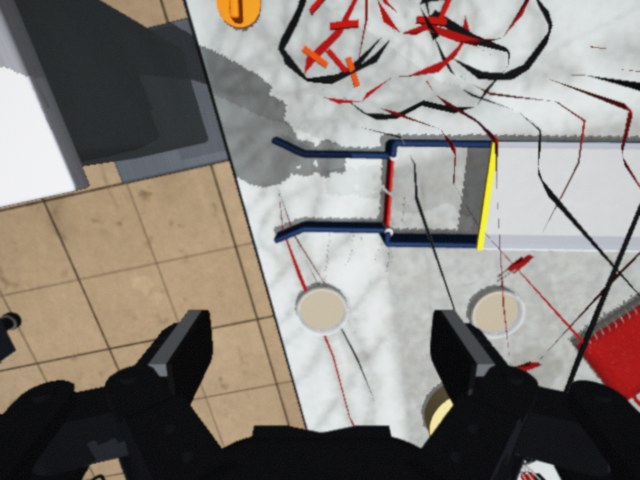

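{"name": "servo_tool", "arguments": {
  "series": [
    {"linear":[0,0,0],"roll":0},
    {"linear":[0,0,0],"roll":0},
    {"linear":[0,0,0],"roll":0}
  ]
}}

```text
t: 2.03
ee_pos: [0.3983, -0.2295, 0.251]
ee_rot: [180.0, 0.0, -12.4]
ft_force: [-0.3, -0.6, -0.4]
width: 0.0854
```

Run:
```python
from h import *
im,c=snap('wrist','w2')
hsv=cv2.cvtColor(im,cv2.COLOR_RGB2HSV)
m=cv2.inRange(hsv,(8,30,140),(25,90,255)); m[:, :230]=0; m[360:]=0
m=cv2.morphologyEx(m,cv2.MORPH_OPEN,np.ones((5,5)))
n,l,st,ce=cv2.connectedComponentsWithStats(m)
for i in range(1,n):
    if st[i,4]>300: print(st[i],ce[i].round(1),plane(c,[ce[i]],.013)[0].round(4))
mb=cv2.inRange(hsv,(105,80,20),(130,255,140)); cv2.imwrite('pics/mb.png',mb)
cv2.imwrite('pics/w2c.png',cv2.resize(im[120:270,250:520,::-1],None,fx=2.9,fy=2.9,interpolation=cv2.INTER_CUBIC))
plan([0,0,0])
```

```text
[ 230  178   43  139 2031] [247.9 252.6] [ 0.3105 -0.2638  0.013 ]
[ 230  247   25   75 1185] [238.6 291.4] [ 0.2881 -0.3053  0.013 ]
[ 302  289   43   38 1304] [322.7 307.3] [ 0.3752 -0.3443  0.013 ]
[ 476  292   43   38 1257] [496.8 310.3] [ 0.5655 -0.3896  0.013 ]
[260 317  25  43 652] [272.2 338.2] [ 0.3098 -0.3702  0.013 ]
[ 230  321   38   39 1263] [246.7 341.7] [ 0.2798 -0.3683  0.013 ]
t 2.08 cur [ 0.3981 -0.2298  0.251 ] [ 1.7999e+02  5.0000e-02 -1.2410e+01] w 0.0854 F [ 0.7 -0.7 -0.1] j6 64.1 | roll -0.0 then tool [-0.4382 -0.1389  0.251 ]
```

View pics/w2c.png

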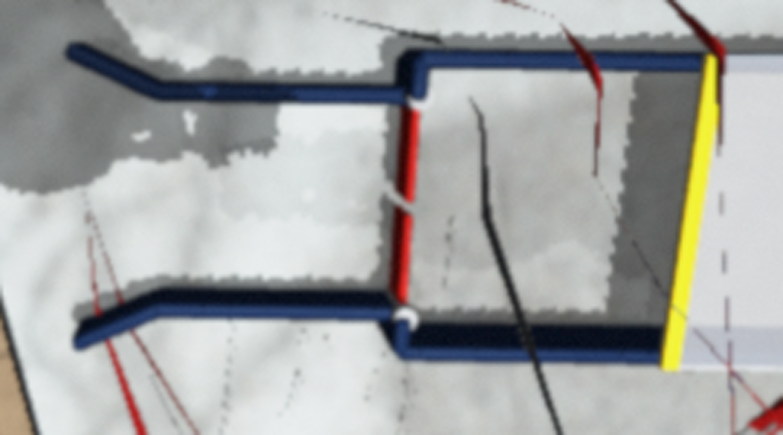

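Run:
```python
from h import *
im,c=load('w2')
f=lambda u,v:(250+u/2.9,120+v/2.9)
P={}
for n,uv,z in [('U1',(160,88),.028),('U2',(395,94),.028),('L1',(160,311),.028),('L2',(385,313),.028),('hU',(418,100),.028),('hL',(405,318),.028),('mU',(75,50),.028),('mL',(78,342),.028),('yU',(712,58),.04),('yL',(670,368),.04),('cU1',(430,58),.036),('cU2',(700,62),.036),('cL1',(410,355),.036),('cL2',(660,356),.036)]:
    P[n]=plane(c,[f(*uv)],z)[0]; print(n,P[n].round(4))
a=lambda p,q:np.degrees(np.arctan2(*(P[q]-P[p])[[1,0]]))
for p,q in[('U1','U2'),('L1','L2'),('cU1','cU2'),('cL1','cL2')]: print(p,q,a(p,q))
print('perp',a('hL','hU')-90,a('yL','yU')-90,a('mL','mU')-90)
print((P['hU']+P['hL'])/2,(P['mU']+P['mL'])/2,(P['yU']+P['yL'])/2, np.linalg.norm(P['hU']-P['hL']))
```

```text
U1 [ 0.3956 -0.1724  0.028 ]
U2 [ 0.4705 -0.1909  0.028 ]
L1 [ 0.3785 -0.2459  0.028 ]
L2 [ 0.455  -0.2634  0.028 ]
hU [ 0.4776 -0.1944  0.028 ]
hL [ 0.4615 -0.2667  0.028 ]
mU [ 0.3713 -0.1548  0.028 ]
mL [ 0.3477 -0.2507  0.028 ]
yU [ 0.5674 -0.2005  0.04  ]
yL [ 0.5453 -0.3     0.04  ]
cU1 [ 0.482  -0.1815  0.036 ]
cU2 [ 0.5653 -0.2013  0.036 ]
cL1 [ 0.46   -0.2777  0.036 ]
cL2 [ 0.5439 -0.2965  0.036 ]
U1 U2 -13.838980078189275
L1 L2 -12.914368452194388
cU1 cU2 -13.374226264622367
cL1 cL2 -12.624392087205583
perp -12.568186253387225 -12.479909815104975 -13.846139864856113
[ 0.46952863 -0.23054235  0.028     ] [ 0.35953974 -0.20275423  0.028     ] [ 0.55634925 -0.25021921  0.04      ] 0.07410064852766494
```

Run:
```python
from h import *
plan([.376,-.343,.06],-13)
```

```text
t 2.08 cur [ 0.3981 -0.2298  0.251 ] [ 1.7999e+02  5.0000e-02 -1.2410e+01] w 0.0854 F [ 0.7 -0.7 -0.1] j6 64.1 | roll 0.0103 then tool [0.0039 0.1153 0.191 ]
```

{"name": "servo_tool", "arguments": {
  "series": [
    {"linear":[0,0,0],"roll":0.01},
    {"linear":[0.001,0.023,0.03],"roll":0},
    {"linear":[0.001,0.023,0.03],"roll":0},
    {"linear":[0.001,0.023,0.03],"roll":0},
    {"linear":[0.001,0.023,0.03],"roll":0},
    {"linear":[0,0.023,0.03],"roll":0},
    {"linear":[0,0,0.02],"roll":0},
    {"linear":[0,0,0.02],"roll":0},
    {"linear":[0,0,0],"roll":0},
    {"linear":[0,0,0],"roll":0},
    {"linear":[0,0,0],"roll":0}
  ]
}}

```text
t: 3.0
ee_pos: [0.3771, -0.3429, 0.0625]
ee_rot: [179.9, -0.1, -13.0]
ft_force: [0.7, -0.8, -0.1]
width: 0.0857
```

Run:
```python
from h import *
im,c=snap('wrist','w3')
plan([.376,-.343,.0],-13)
print(proj(c,[[.376,-.343,.013]]))
```

```text
t 3.05 cur [ 0.3777 -0.3432  0.0633] [ 1.7989e+02 -1.5000e-01 -1.2930e+01] w 0.0852 F [ 0.2  0.2 -0.3] j6 53.1 | roll 0.0013 then tool [-0.0017  0.0002  0.0633]
[[318.2448131  270.94574433]]
```

View pics/w3.png

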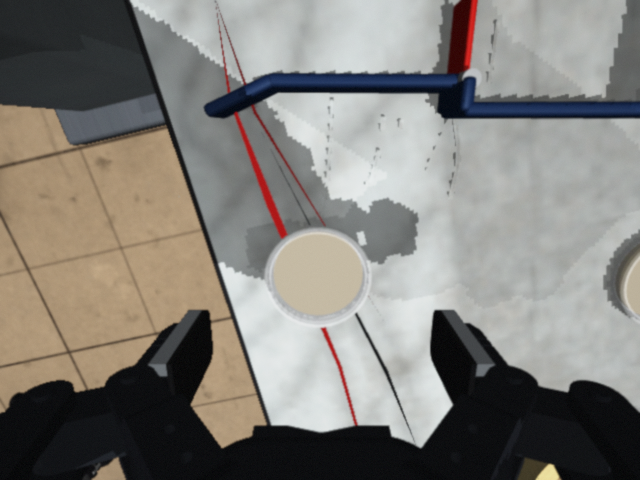

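{"name": "servo_tool", "arguments": {
  "series": [
    {"linear":[-0.001,0.001,0.02],"roll":0},
    {"linear":[0,0,0.02],"roll":0},
    {"linear":[0,0,0.02],"roll":0},
    {"linear":[0,0,0],"roll":0},
    {"linear":[0,0,0],"roll":0}
  ]
}}

```text
t: 3.47
ee_pos: [0.3759, -0.3425, 0.0019]
ee_rot: [-180.0, 0.0, -12.9]
ft_force: [-0.3, 0.3, 0.2]
width: 0.0853
```

{"name": "servo_tool", "arguments": {
  "series": [
    {"linear":[0,0,0],"roll":0},
    {"linear":[0,0,0],"roll":0},
    {"linear":[0,0,0],"roll":0},
    {"linear":[0,0,0],"roll":0},
    {"linear":[0,0,0],"roll":0},
    {"linear":[0,0,0],"roll":0}
  ],
  "hand": 0.5,
  "newtons": 30
}}

```text
t: 3.97
ee_pos: [0.3773, -0.3443, 0.0043]
ee_rot: [179.8, -0.2, -12.9]
ft_force: [-1.0, 1.6, 5.3]
width: 0.056
```

Run:
```python
from h import *
plan([.376,-.343,.0],-13)
```

```text
t 3.97 cur [ 0.3773 -0.3443  0.0043] [179.85  -0.21 -12.88] w 0.056 F [-1.   1.6  5.3] j6 53.0 | roll 0.002 then tool [-0.0015 -0.001   0.0043]
```

{"name": "servo_tool", "arguments": {
  "series": [
    {"linear":[0,0,0],"roll":0},
    {"linear":[0,0,0],"roll":0},
    {"linear":[0,0,0],"roll":0}
  ]
}}

```text
t: 4.22
ee_pos: [0.3773, -0.3443, 0.0043]
ee_rot: [179.8, -0.2, -12.9]
ft_force: [-0.7, 1.5, 5.0]
width: 0.0566
```

Run:
```python
from h import *
im,c=snap('wrist','w4')
plan([.376,-.343,.0],-13)
```

```text
t 4.27 cur [ 0.3773 -0.3443  0.0042] [179.85  -0.21 -12.88] w 0.0561 F [-0.7  0.8  4.5] j6 53.0 | roll 0.0021 then tool [-0.0015 -0.001   0.0042]
```

View pics/w4.png

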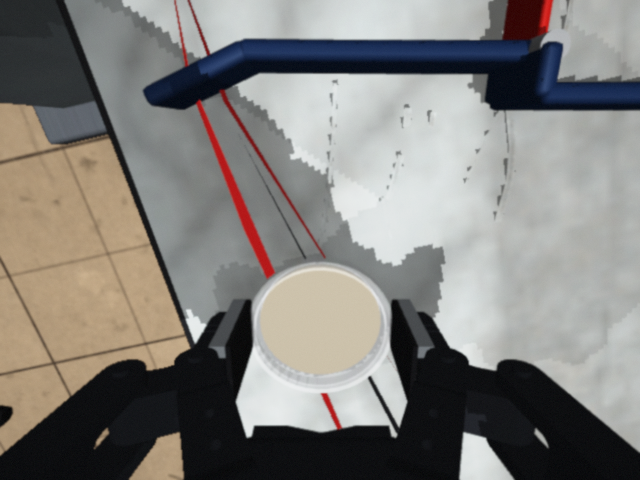

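{"name": "servo_tool", "arguments": {
  "series": [
    {"linear":[0,0,-0.01],"roll":0},
    {"linear":[0,0,-0.02],"roll":0},
    {"linear":[0,0,-0.02],"roll":0},
    {"linear":[0,0,-0.01],"roll":0},
    {"linear":[0,0,0],"roll":0},
    {"linear":[0,0,0],"roll":0}
  ]
}}

```text
t: 4.77
ee_pos: [0.3765, -0.3435, 0.0625]
ee_rot: [179.9, -0.1, -12.9]
ft_force: [0.1, -0.9, -1.0]
width: 0.0565
```

Run:
```python
from h import *
im,c=snap('wrist','w5')
g=np.array([.4685,-.229]);a=np.radians(-13);ex=np.array([np.cos(a),np.sin(a)])
for x in(-60,-55,-50):print((g+ex*x/1000).round(4))
p=g-ex*.058
plan([*p,.06],-13)
```

```text
[ 0.41   -0.2155]
[ 0.4149 -0.2166]
[ 0.4198 -0.2178]
t 4.82 cur [ 0.3758 -0.3427  0.0612] [180.    -0.   -12.89] w 0.0561 F [ 0.6 -0.4 -0. ] j6 53.0 | roll 0.0019 then tool [ 0.0067 -0.1316  0.0012]
```

View pics/w5.png

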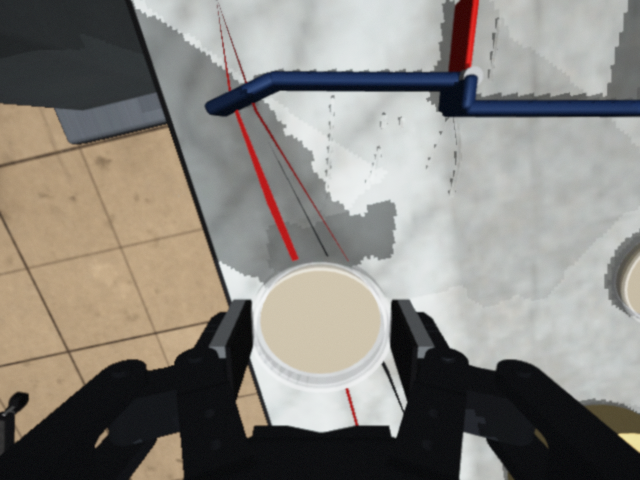

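{"name": "servo_tool", "arguments": {
  "series": [
    {"linear":[0.001,-0.02,0],"roll":0.002},
    {"linear":[0.001,-0.022,0],"roll":0},
    {"linear":[0.001,-0.022,0],"roll":0},
    {"linear":[0.001,-0.022,0],"roll":0},
    {"linear":[0.001,-0.022,0],"roll":0},
    {"linear":[0.001,-0.022,0],"roll":0},
    {"linear":[0,0,0],"roll":0},
    {"linear":[0,0,0],"roll":0},
    {"linear":[0,0,0],"roll":0}
  ]
}}

```text
t: 5.57
ee_pos: [0.4103, -0.2172, 0.0602]
ee_rot: [-180.0, 0.1, -13.0]
ft_force: [-0.3, -0.1, -0.6]
width: 0.0563
```

Run:
```python
from h import *
im,c=snap('wrist','w6')
plan([.412,-.216,.004],-13)
```

```text
t 5.62 cur [ 0.4104 -0.2177  0.0605] [-1.800e+02  7.000e-02 -1.303e+01] w 0.0561 F [-0.5  0.3  0.5] j6 66.8 | roll -0.0006 then tool [ 0.0012 -0.002   0.0565]
```

View pics/w6.png

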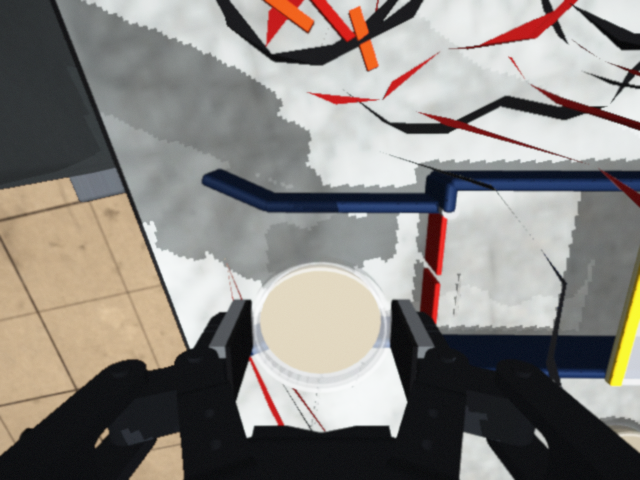

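Run:
```python
from h import *
im,c=load('w6')
cv2.imwrite('pics/w6c.png',cv2.resize(im[150:400,200:640,::-1],None,fx=1.8,fy=1.8,interpolation=cv2.INTER_CUBIC))
g=np.array([.4685,-.229]);a=np.radians(-13);R=np.array([[np.cos(a),np.sin(a)],[-np.sin(a),np.cos(a)]])
for uv,z in [((275,211),.028),((425,213),.028),((465,190),.036),((630,192),.036),((433,212),.027),((430,320),.015),((636,290),.04),((618,383),.04),((640,252),.04)]:
    print(uv,(R@(plane(c,[uv],z)[0][:2]-g)).round(4))
```

```text
(275, 211) [-0.081   0.0354]
(425, 213) [-0.0093  0.0344]
(465, 190) [0.0054 0.0466]
(630, 192) [0.0782 0.0455]
(433, 212) [-0.0053  0.0347]
(430, 320) [ 0.0021 -0.0297]
(636, 290) [0.0887 0.    ]
(618, 383) [ 0.092  -0.0513]
(640, 252) [0.086  0.0188]
```

View pics/w6c.png

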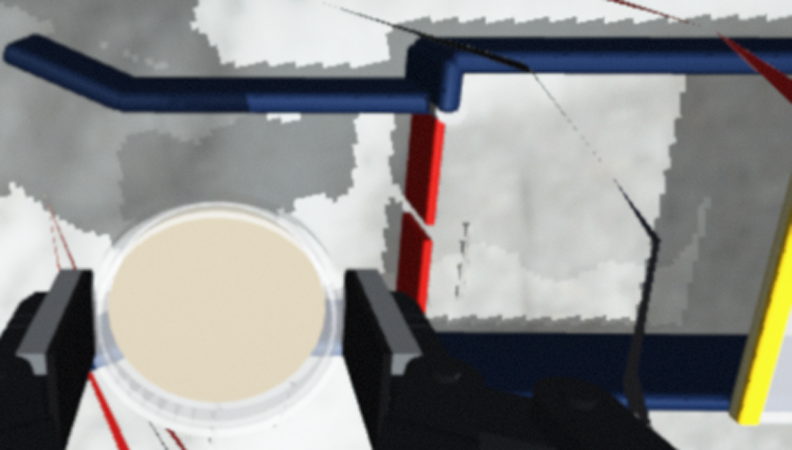

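{"name": "servo_tool", "arguments": {
  "series": [
    {"linear":[0.001,-0.003,0],"roll":0.008},
    {"linear":[0,0,0.015],"roll":0},
    {"linear":[0,0,0.015],"roll":0},
    {"linear":[0,0,0.015],"roll":0},
    {"linear":[0,0,0.01],"roll":0},
    {"linear":[0,0,0],"roll":0},
    {"linear":[0,0,0],"roll":0}
  ]
}}

```text
t: 6.2
ee_pos: [0.4137, -0.2162, 0.0084]
ee_rot: [179.9, -0.2, -13.5]
ft_force: [-0.8, 0.5, 8.2]
width: 0.0562
```

Run:
```python
from h import *
im,c=snap('wrist','w7')
plan([.412,-.216,.004],-13)
```

```text
t 6.25 cur [ 0.4136 -0.2162  0.0084] [ 1.7992e+02 -1.6000e-01 -1.3550e+01] w 0.056 F [-1.   0.7  8.1] j6 67.7 | roll -0.0096 then tool [-0.0016  0.0001  0.0044]
```

View pics/w7.png

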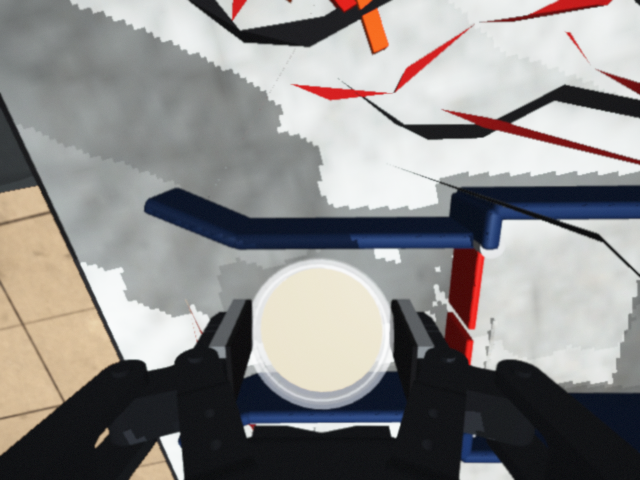

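Run:
```python
from h import *
im,c=load('w7')
cv2.imwrite('pics/w7c.png',cv2.resize(im[200:460,180:500,::-1],None,fx=2.4,fy=2.3,interpolation=cv2.INTER_CUBIC))
g=np.array([.4685,-.229]);a=np.radians(-13.3);R=np.array([[np.cos(a),np.sin(a)],[-np.sin(a),np.cos(a)]])
for uv,z in [((300,248),.028),((430,248),.028),((320,411),.028),((246,404),.028),((460,437),.036),((321,334),.013),((321,260),.013),((321,408),.013),((321,408),.028),((321,334),.028)]:
    print(uv,(R@(plane(c,[uv],z)[0][:2]-g)).round(4))
print(R@(read_state()['ee_pos'][:2]-g))
```

```text
(300, 248) [-0.0631  0.0348]
(430, 248) [-0.018   0.0346]
(320, 411) [-0.0566 -0.0335]
(246, 404) [-0.0859 -0.0299]
(460, 437) [-0.0031 -0.0388]
(321, 334) [-0.056  -0.0078]
(321, 260) [-0.0558  0.025 ]
(321, 408) [-0.0562 -0.045 ]
(321, 408) [-0.0562 -0.0321]
(321, 334) [-0.056   0.0011]
[-0.05633131 -0.00020123]
```

View pics/w7c.png

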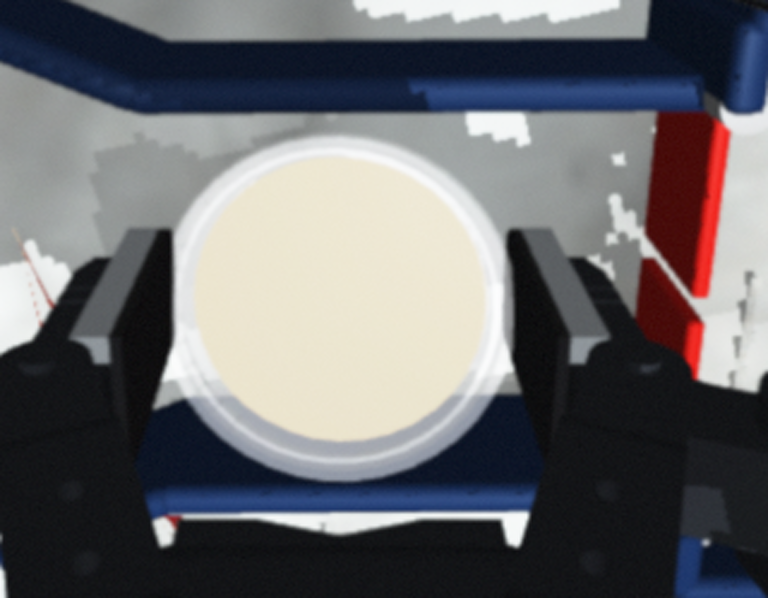

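{"name": "servo_tool", "arguments": {
  "series": [
    {"linear":[0,-0.001,-0.001],"roll":0},
    {"linear":[0,-0.002,-0.002],"roll":0},
    {"linear":[0,0,0],"roll":0},
    {"linear":[0,0,0],"roll":0}
  ]
}}

```text
t: 6.58
ee_pos: [0.413, -0.2117, 0.009]
ee_rot: [-180.0, 0.0, -13.5]
ft_force: [-1.1, -0.2, -0.1]
width: 0.0562
```

{"name": "servo_tool", "arguments": {
  "series": [
    {"linear":[0,0,0],"roll":0},
    {"linear":[0,0,0],"roll":0},
    {"linear":[0,0,0],"roll":0},
    {"linear":[0,0,0],"roll":0}
  ],
  "hand": 0.85
}}

```text
t: 6.92
ee_pos: [0.4132, -0.2117, 0.0091]
ee_rot: [-180.0, 0.0, -13.5]
ft_force: [-0.4, -0.2, 0.2]
width: 0.0726
```

Run:
```python
from h import *
im,c=snap('wrist','w8')
plan([.412,-.216,.004],-13)
```

```text
t 6.97 cur [ 0.4132 -0.2117  0.0091] [-1.7999e+02  2.0000e-02 -1.3460e+01] w 0.0728 F [ 0.4 -0.1  0.2] j6 68.0 | roll -0.0081 then tool [-0.0002  0.0045  0.0051]
```

View pics/w8.png

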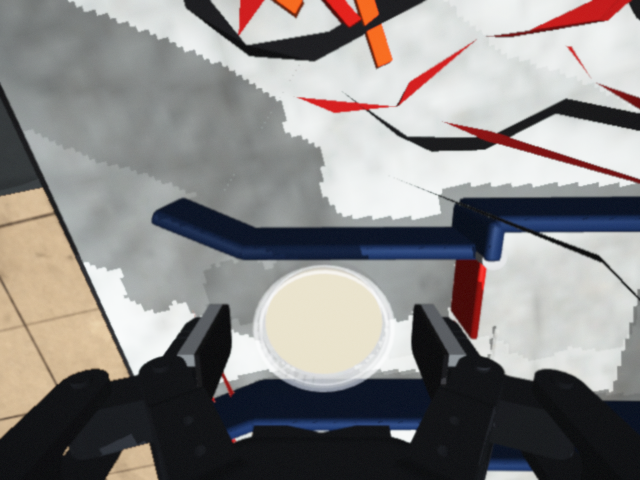

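Run:
```python
from h import *
im,c=load('w8')
g=np.array([.4685,-.229]);a=np.radians(-13.3);R=np.array([[np.cos(a),np.sin(a)],[-np.sin(a),np.cos(a)]])
cv2.imwrite('pics/w8c.png',cv2.resize(im[180:480,180:520,::-1],None,fx=2.2,fy=1.9,interpolation=cv2.INTER_CUBIC))
for uv,z in [((270,258),.028),((430,258),.028),((270,410),.028),((416,419),.028),((416,378),.0),((324,321),.013),((471,258),.027)]:
    print(uv,(R@(plane(c,[uv],z)[0][:2]-g)).round(4))
print(R@(read_state()['ee_pos'][:2]-g))
```

```text
(270, 258) [-0.0753  0.0352]
(430, 258) [-0.0191  0.035 ]
(270, 410) [-0.078  -0.0293]
(416, 419) [-0.0192 -0.0338]
(416, 378) [-0.0123 -0.0353]
(324, 321) [-0.0562  0.0022]
(471, 258) [-0.0043  0.0346]
[-0.05784184  0.00410766]
```

View pics/w8c.png

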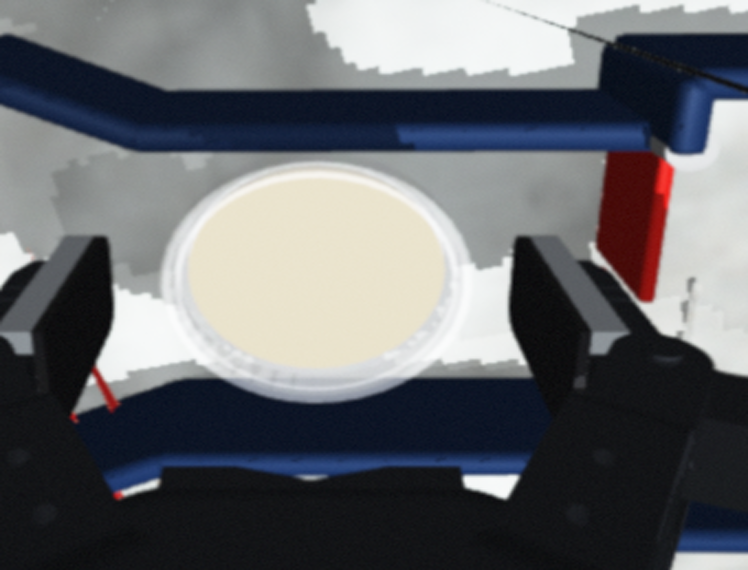

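{"name": "servo_tool", "arguments": {
  "series": [
    {"linear":[0,0,-0.02],"roll":0},
    {"linear":[0,0,-0.02],"roll":0},
    {"linear":[0,0,-0.02],"roll":0},
    {"linear":[-0.02,0,0],"roll":0},
    {"linear":[-0.02,0,0],"roll":0},
    {"linear":[-0.02,0.002,0],"roll":0},
    {"linear":[0,0,0],"roll":0},
    {"linear":[0,0,0],"roll":0},
    {"linear":[0,0,0],"roll":0},
    {"linear":[0,0,0],"roll":0}
  ],
  "hand": 0
}}

```text
t: 7.8
ee_pos: [0.3553, -0.2001, 0.0695]
ee_rot: [180.0, -0.1, -13.5]
ft_force: [-0.1, -0.2, 0.1]
width: 0.0001
```

Run:
```python
from h import *
im,c=snap('wrist','w9')
g=np.array([.4685,-.229]);a=np.radians(-13.3);R=np.array([[np.cos(a),np.sin(a)],[-np.sin(a),np.cos(a)]])
print(R@(read_state()['ee_pos'][:2]-g))
```

```text
[-0.11688525  0.00211449]
```

View pics/w9.png

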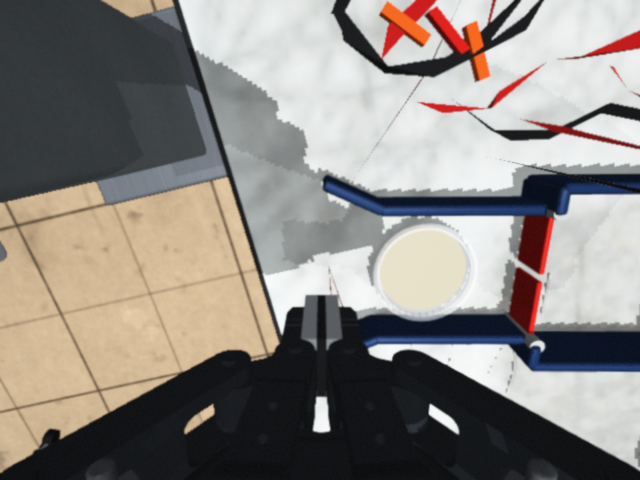

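{"name": "servo_tool", "arguments": {
  "series": [
    {"linear":[0,0,0.02],"roll":0},
    {"linear":[0,0,0.02],"roll":0},
    {"linear":[0,0,0.02],"roll":0},
    {"linear":[0,0,0],"roll":0},
    {"linear":[0.015,0,0],"roll":0},
    {"linear":[0.01,0,0],"roll":0},
    {"linear":[0.01,0,0],"roll":0},
    {"linear":[0.01,0,0],"roll":0},
    {"linear":[0.01,0,0],"roll":0},
    {"linear":[0,0,0],"roll":0},
    {"linear":[0,0,0],"roll":0}
  ]
}}

```text
t: 8.77
ee_pos: [0.4086, -0.2128, 0.01]
ee_rot: [180.0, -0.0, -13.4]
ft_force: [0.3, -0.2, -0.5]
width: 0.0002
```

Run:
```python
from h import *
im,c=snap('wrist','w10')
g=np.array([.4685,-.229]);a=np.radians(-13.3);R=np.array([[np.cos(a),np.sin(a)],[-np.sin(a),np.cos(a)]])
s=read_state();print(R@(s['ee_pos'][:2]-g),s['ee_pos'],s['ft_force'])
```

```text
[-0.0625585   0.00206559] [ 0.40809457 -0.21259824  0.00979519] [-0.46044244  0.27124135 -0.37244685]
```

View pics/w10.png

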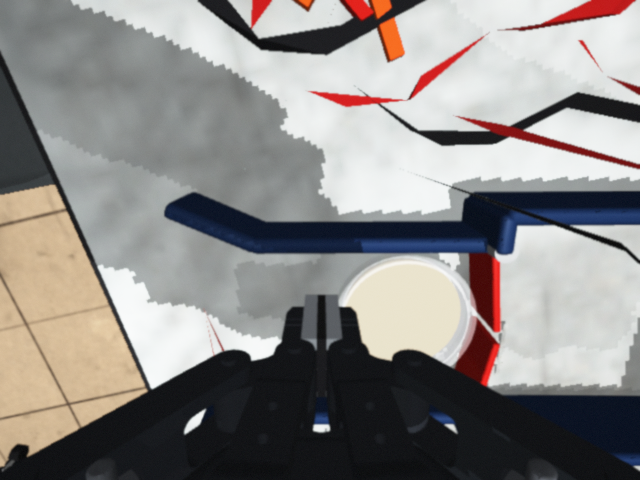

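{"name": "servo_tool", "arguments": {
  "series": [
    {"linear":[0,0,0.003],"roll":0},
    {"linear":[0.008,0,0],"roll":0},
    {"linear":[0.008,0,0],"roll":0},
    {"linear":[0.008,0,0],"roll":0},
    {"linear":[0.008,0,0],"roll":0},
    {"linear":[0.008,0,0],"roll":0},
    {"linear":[0.008,0,0],"roll":0},
    {"linear":[0.008,0,0],"roll":0},
    {"linear":[0.008,0,0],"roll":0},
    {"linear":[0,0,0],"roll":0},
    {"linear":[0,0,0],"roll":0}
  ]
}}

```text
t: 9.73
ee_pos: [0.47, -0.2272, 0.0073]
ee_rot: [-180.0, 0.0, -13.5]
ft_force: [-2.1, 0.8, 5.4]
width: -0.0002
```

Run:
```python
from h import *
im,c=snap('wrist','w11')
g=np.array([.4685,-.229]);a=np.radians(-13.3);R=np.array([[np.cos(a),np.sin(a)],[-np.sin(a),np.cos(a)]])
s=read_state();print(R@(s['ee_pos'][:2]-g),s['ee_pos'],s['ft_force'])
```

```text
[0.00107178 0.00206341] [ 0.47001772 -0.22723849  0.00733819] [-1.267968    0.87035042  5.49800159]
```

View pics/w11.png

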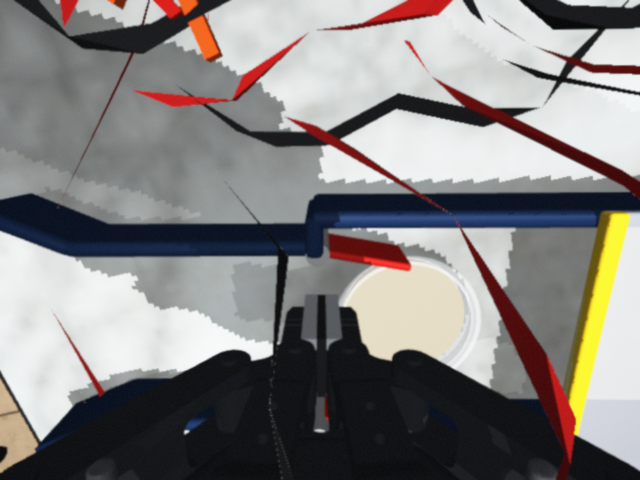

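{"name": "servo_tool", "arguments": {
  "series": [
    {"linear":[0,0,-0.0015],"roll":0},
    {"linear":[0.008,0,0],"roll":0},
    {"linear":[0.008,0,0],"roll":0},
    {"linear":[0.008,0,0],"roll":0},
    {"linear":[0.008,0,0],"roll":0},
    {"linear":[0.006,0,0],"roll":0},
    {"linear":[0,0,0],"roll":0},
    {"linear":[0,0,0],"roll":0},
    {"linear":[0,0,0],"roll":0}
  ]
}}

```text
t: 10.53
ee_pos: [0.5071, -0.2362, 0.0074]
ee_rot: [-180.0, 0.0, -13.5]
ft_force: [-0.8, 0.3, -0.9]
width: -0.0
```

Run:
```python
from h import *
im,c=snap('wrist','w12')
g=np.array([.4685,-.229]);a=np.radians(-13.3);R=np.array([[np.cos(a),np.sin(a)],[-np.sin(a),np.cos(a)]])
s=read_state();print(R@(s['ee_pos'][:2]-g),s['ee_pos'],s['ft_force'])
```

```text
[0.03902347 0.00195095] [ 0.50692563 -0.23607872  0.00740396] [-0.81695788  0.27661796  0.24239907]
```

View pics/w12.png

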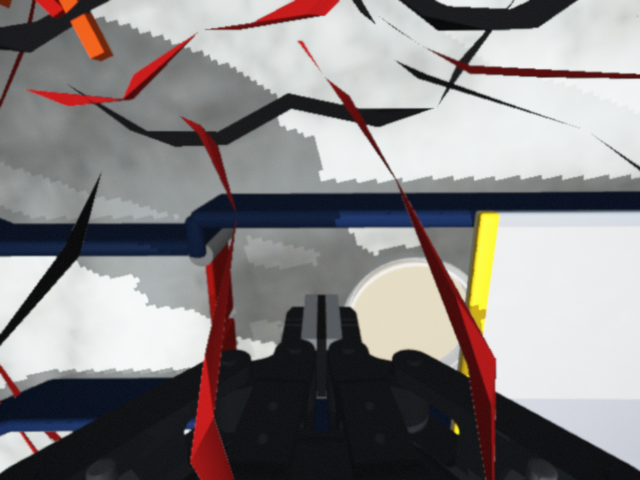

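{"name": "servo_tool", "arguments": {
  "series": [
    {"linear":[0,0,-0.01],"roll":0},
    {"linear":[0,0,-0.02],"roll":0},
    {"linear":[0,0,-0.03],"roll":0},
    {"linear":[0,0,-0.03],"roll":0},
    {"linear":[0,0,-0.02],"roll":0},
    {"linear":[0,0,0],"roll":0},
    {"linear":[0,0,0],"roll":0}
  ]
}}

```text
t: 11.17
ee_pos: [0.5084, -0.2371, 0.1206]
ee_rot: [179.9, -0.3, -13.5]
ft_force: [0.8, 0.1, -0.2]
width: 0.0003
```

Run:
```python
from h import *
im,c=snap('wrist','w13')
im,c=snap('top','t13')
cv2.imwrite('pics/t13b.png',cv2.resize(im[180:335,280:500,::-1],None,fx=3.6,fy=3.6,interpolation=cv2.INTER_CUBIC))
plan([.5655,-.3896,.07],-13)
```

```text
t 11.27 cur [ 0.5065 -0.236   0.1172] [-1.7998e+02  7.0000e-02 -1.3470e+01] w 0.0001 F [ 0.  -0.4 -0.1] j6 71.6 | roll -0.0082 then tool [0.092  0.1364 0.0472]
```

View pics/w13.png

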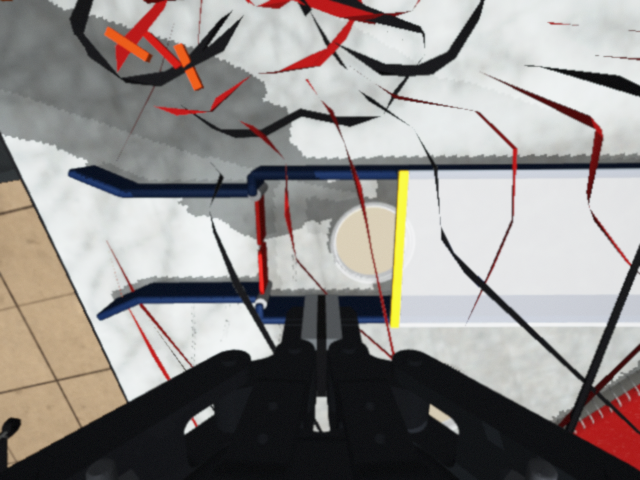

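View pics/t13b.png

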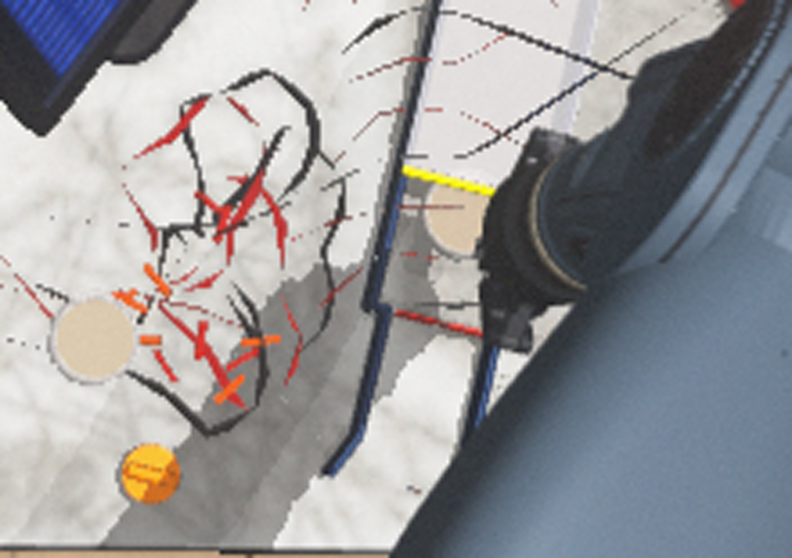

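{"name": "servo_tool", "arguments": {
  "series": [
    {"linear":[0.016,0.023,0],"roll":0},
    {"linear":[0.016,0.023,0],"roll":0},
    {"linear":[0.015,0.023,0.01],"roll":0},
    {"linear":[0.015,0.023,0.01],"roll":0},
    {"linear":[0.015,0.022,0.015],"roll":0},
    {"linear":[0.015,0.022,0.015],"roll":0},
    {"linear":[0,0,0],"roll":0},
    {"linear":[0,0,0],"roll":0},
    {"linear":[0,0,0],"roll":0}
  ],
  "hand": 1
}}

```text
t: 12.02
ee_pos: [0.5638, -0.3889, 0.0659]
ee_rot: [-179.9, 0.2, -13.5]
ft_force: [-1.4, 0.2, -0.1]
width: 0.0855
```

Run:
```python
from h import *
im,c=snap('wrist','w14')
plan([.5655,-.3896,.07],-13)
print(proj(c,[[.5655,-.3896,.013]]))
hsv=cv2.cvtColor(im,cv2.COLOR_RGB2HSV)
m=cv2.inRange(hsv,(8,30,140),(25,90,255)); m=cv2.morphologyEx(m,cv2.MORPH_OPEN,np.ones((7,7)))
n,l,st,ce=cv2.connectedComponentsWithStats(m)
for i in range(1,n):
    if st[i,4]>1500: print(st[i],ce[i].round(1),plane(c,[ce[i]],.013)[0].round(4))
```

```text
t 12.07 cur [ 0.5645 -0.3889  0.0674] [-1.7994e+02  8.0000e-02 -1.3440e+01] w 0.0855 F [-0.7 -0.3  0.6] j6 63.3 | roll -0.0076 then tool [ 0.0012  0.0004 -0.0026]
[[323.92810521 269.01548075]]
[ 158    0   57   47 1615] [186.7  17.9] [ 0.5325 -0.2546  0.013 ]
[ 288  230   85   79 4765] [326.8 271.9] [ 0.5667 -0.3917  0.013 ]
```

View pics/w14.png

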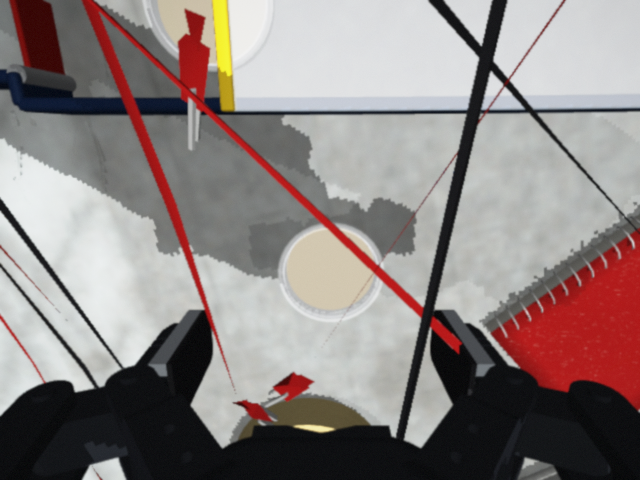

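{"name": "servo_tool", "arguments": {
  "series": [
    {"linear":[0.002,0.002,0.02],"roll":0},
    {"linear":[0,0,0.02],"roll":0},
    {"linear":[0,0,0.02],"roll":0},
    {"linear":[0,0,0.001],"roll":0},
    {"linear":[0,0,0],"roll":0}
  ]
}}

```text
t: 12.48
ee_pos: [0.5655, -0.3905, 0.0063]
ee_rot: [-179.9, 0.1, -13.4]
ft_force: [-0.4, 0.2, -0.1]
width: 0.0851
```

{"name": "servo_tool", "arguments": {
  "series": [
    {"linear":[0,0,0],"roll":0},
    {"linear":[0,0,0],"roll":0},
    {"linear":[0,0,0],"roll":0},
    {"linear":[0,0,0],"roll":0},
    {"linear":[0,0,0],"roll":0},
    {"linear":[0,0,0],"roll":0}
  ],
  "hand": 0.5
}}

```text
t: 12.98
ee_pos: [0.5678, -0.3936, 0.01]
ee_rot: [179.9, -0.2, -13.5]
ft_force: [0.9, -0.0, 5.3]
width: 0.0428
```

{"name": "servo_tool", "arguments": {
  "series": [
    {"linear":[0,0,-0.01],"roll":0},
    {"linear":[0,0,-0.02],"roll":0},
    {"linear":[0,0,-0.02],"roll":0},
    {"linear":[0,0,-0.02],"roll":0},
    {"linear":[0,0,-0.02],"roll":0},
    {"linear":[0,0,0],"roll":0},
    {"linear":[0,0,0],"roll":0}
  ]
}}

```text
t: 13.57
ee_pos: [0.5677, -0.3935, 0.0997]
ee_rot: [179.9, -0.3, -13.5]
ft_force: [0.8, -0.1, -0.4]
width: 0.0428
```

```bash
cat >> h.py <<'E'
G=np.array([.4685,-.229]);A=np.radians(-13.3);RM=np.array([[np.cos(A),np.sin(A)],[-np.sin(A),np.cos(A)]])
def mag(p): return (RM@(np.array(p)[:2]-G)).round(4)
def w(x,y): return G+RM.T@np.array([x,y])
E
python3 - <<'E'
from h import *
im,c=snap('wrist','w15')
p=w(-.056,.004);print(p)
plan([*p,.09],-13.4)
E
```

```text
[ 0.41492218 -0.2122245 ]
t 13.62 cur [ 0.5667 -0.3927  0.0975] [ 1.7996e+02 -7.0000e-02 -1.3470e+01] w 0.0429 F [-0.5  0.1 -0.4] j6 63.2 | roll -0.0012 then tool [-0.1895 -0.1404  0.0075]
```

View pics/w15.png

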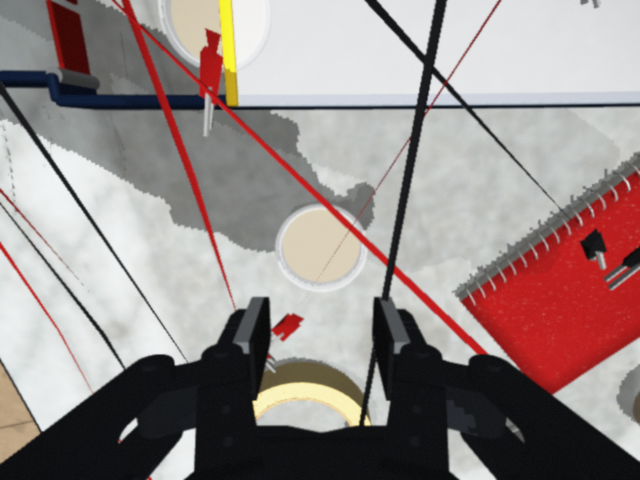

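{"name": "servo_tool", "arguments": {
  "series": [
    {"linear":[0,0,0],"roll":0},
    {"linear":[0,0,0],"roll":0},
    {"linear":[0,0,0],"roll":0},
    {"linear":[0,0,0],"roll":0},
    {"linear":[0,0,0],"roll":0}
  ],
  "hand": 1
}}

```text
t: 14.03
ee_pos: [0.5661, -0.3921, 0.0959]
ee_rot: [-180.0, 0.1, -13.5]
ft_force: [-1.1, 0.0, 0.2]
width: 0.0852
```

```bash
cat >> h.py <<'E'
def dishes(im,c,mn=1500):
    hsv=cv2.cvtColor(im,cv2.COLOR_RGB2HSV)
    m=cv2.inRange(hsv,(8,30,140),(25,90,255)); m=cv2.morphologyEx(m,cv2.MORPH_CLOSE,np.ones((9,9)));m=cv2.morphologyEx(m,cv2.MORPH_OPEN,np.ones((7,7)))
    n,l,st,ce=cv2.connectedComponentsWithStats(m)
    for i in range(1,n):
        if st[i,4]>mn:
            q=np.array([st[i,0]+st[i,2]/2,st[i,1]+st[i,3]/2]); print(st[i],ce[i].round(1),plane(c,[q],.013)[0].round(4))
E
python3 - <<'E'
from h import *
im,c=snap('wrist','w16'); dishes(im,c)
plan([.5665,-.391,.07],-13.4)
E
```

```text
[ 174    0   50   56 2072] [198.   22.2] [ 0.5323 -0.2546  0.013 ]
[ 287  213   76   72 4217] [323.7 249.4] [ 0.5692 -0.3911  0.013 ]
t 14.08 cur [ 0.5662 -0.3922  0.0962] [-1.7998e+02  5.0000e-02 -1.3470e+01] w 0.0858 F [-0.8  0.7 -0.1] j6 63.2 | roll -0.0011 then tool [ 0.     -0.0013  0.0262]
```

{"name": "servo_tool", "arguments": {
  "series": [
    {"linear":[0.002,-0.001,0.02],"roll":0},
    {"linear":[0,0,0.02],"roll":0},
    {"linear":[0,0,0.02],"roll":0},
    {"linear":[0,0,0.02],"roll":0},
    {"linear":[0,0,0.015],"roll":0},
    {"linear":[0,0,0],"roll":0},
    {"linear":[0,0,0],"roll":0}
  ]
}}

```text
t: 14.67
ee_pos: [0.5676, -0.391, 0.0003]
ee_rot: [-179.9, 0.2, -13.5]
ft_force: [0.6, 0.7, 0.2]
width: 0.0855
```

{"name": "servo_tool", "arguments": {
  "series": [
    {"linear":[0,0,0],"roll":0},
    {"linear":[0,0,0],"roll":0},
    {"linear":[0,0,0],"roll":0},
    {"linear":[0,0,0],"roll":0},
    {"linear":[0,0,0],"roll":0},
    {"linear":[0,0,0],"roll":0}
  ],
  "hand": 0.55
}}

```text
t: 15.17
ee_pos: [0.5701, -0.3931, 0.0048]
ee_rot: [179.9, -0.2, -13.5]
ft_force: [-0.3, -0.2, 6.1]
width: 0.057
```

{"name": "servo_tool", "arguments": {
  "series": [
    {"linear":[0,0,-0.01],"roll":0},
    {"linear":[0,0,-0.02],"roll":0},
    {"linear":[0,0,-0.02],"roll":0},
    {"linear":[0,0,-0.02],"roll":0},
    {"linear":[0,0,-0.02],"roll":0},
    {"linear":[0,0,0],"roll":0},
    {"linear":[0,0,0],"roll":0}
  ]
}}

```text
t: 15.75
ee_pos: [0.5696, -0.3928, 0.0939]
ee_rot: [179.9, -0.2, -13.5]
ft_force: [-0.3, 0.1, -0.4]
width: 0.057
```

Run:
```python
from h import *
im,c=snap('wrist','w17'); dishes(im,c)
p=w(-.056,.004);print(p)
plan([*p,.09],-13.4)
```

```text
[ 165    0   49   52 1899] [188.4  20.5] [ 0.5322 -0.2543  0.013 ]
[ 262  263  117  104 9403] [321.3 313.4] [ 0.5597 -0.4357  0.013 ]
[ 0.41492218 -0.2122245 ]
t 15.8 cur [ 0.5687 -0.392   0.0918] [ 1.7999e+02 -2.0000e-02 -1.3460e+01] w 0.0568 F [-0.5  0.8 -1.3] j6 63.3 | roll -0.0011 then tool [-0.1912 -0.1392  0.0018]
```

View pics/w17.png

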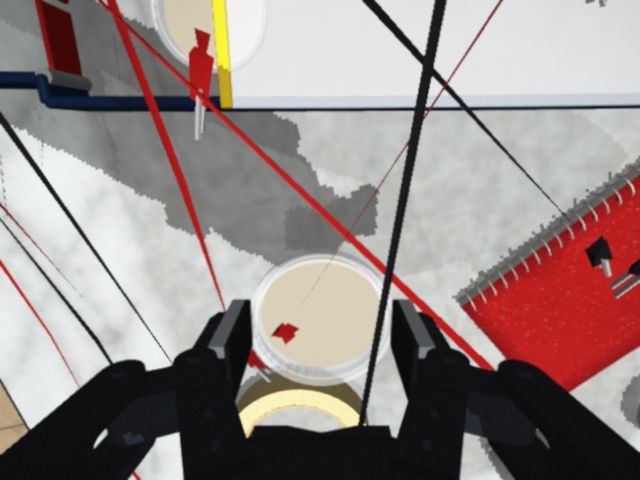

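{"name": "servo_tool", "arguments": {
  "series": [
    {"linear":[-0.03,0,0],"roll":0},
    {"linear":[-0.03,0,0],"roll":0},
    {"linear":[-0.03,-0.01,0],"roll":0},
    {"linear":[-0.03,-0.027,0],"roll":0},
    {"linear":[-0.025,-0.03,0],"roll":0},
    {"linear":[-0.025,-0.03,0],"roll":0},
    {"linear":[-0.015,-0.03,0],"roll":0},
    {"linear":[-0.006,-0.01,0],"roll":0},
    {"linear":[0,0,0.02],"roll":0},
    {"linear":[0,0,0.015],"roll":0},
    {"linear":[0,0,0],"roll":0},
    {"linear":[0,0,0],"roll":0},
    {"linear":[0,0,0],"roll":0}
  ]
}}

```text
t: 16.88
ee_pos: [0.4146, -0.2143, 0.0565]
ee_rot: [-180.0, 0.1, -13.5]
ft_force: [0.1, -0.7, -0.4]
width: 0.0569
```

Run:
```python
from h import *
im,c=snap('wrist','w18')
s=read_state(); print(mag(s['ee_pos'])); plan([*w(-.056,.003),.06],-13.4,s)
# dish held: its top at ~ tcp+ .009-> use z
for uv in[(321,int(r)) for r in (258,262,322,382,386)]: print(uv, mag(plane(c,[uv],s['ee_pos'][2]+.009)[0]))
```

```text
[-0.0553  0.0016]
t 16.93 cur [ 0.4151 -0.2147  0.0572] [ 1.7999e+02 -2.0000e-02 -1.3490e+01] w 0.0569 F [-0.4 -0.5 -1.1] j6 67.9 | roll -0.0015 then tool [-0.0007 -0.0014 -0.0028]
(321, 258) [-0.0553  0.0297]
(321, 262) [-0.0553  0.0281]
(321, 322) [-0.0554  0.0027]
(321, 382) [-0.0555 -0.0255]
(321, 386) [-0.0555 -0.0274]
```

View pics/w18.png

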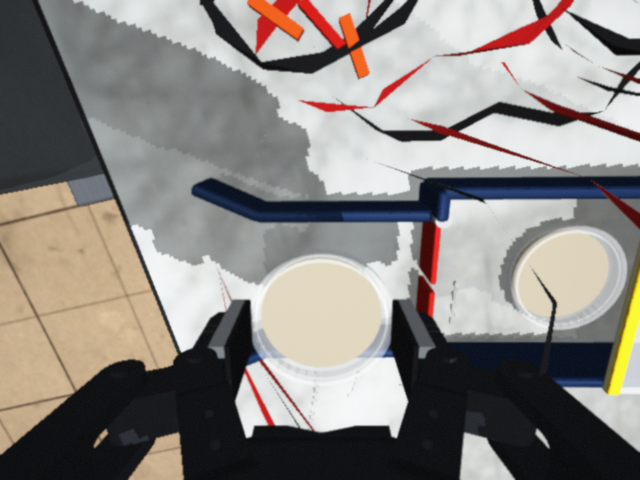

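{"name": "servo_tool", "arguments": {
  "series": [
    {"linear":[0,0,0.015],"roll":0},
    {"linear":[0,0,0.015],"roll":0},
    {"linear":[0,0,0.012],"roll":0},
    {"linear":[0,0,0.007],"roll":0},
    {"linear":[0,0,0],"roll":0},
    {"linear":[0,0,0],"roll":0}
  ]
}}

```text
t: 17.43
ee_pos: [0.415, -0.2145, 0.0082]
ee_rot: [180.0, -0.0, -13.5]
ft_force: [-0.3, 0.7, 0.5]
width: 0.0568
```

Run:
```python
from h import *
im,c=snap('wrist','w19')
s=read_state(); print(mag(s['ee_pos'])); plan([*w(-.056,.003),.005],-13.4,s)
```

```text
[-0.0549  0.0016]
t 17.48 cur [ 0.4154 -0.2148  0.0087] [ 1.7997e+02 -7.0000e-02 -1.3480e+01] w 0.0568 F [ 0.1 -0.  -0.2] j6 67.9 | roll -0.0013 then tool [-0.0011 -0.0014  0.0037]
```

View pics/w19.png

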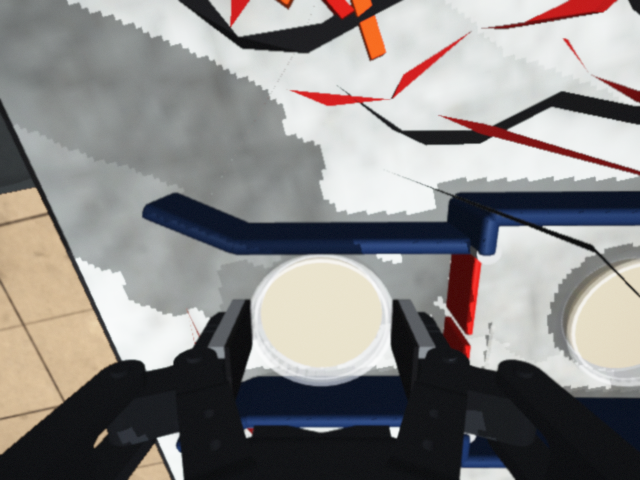

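Flat and centred this time (dish centre near (320,320)). Release and lift.

{"name": "servo_tool", "arguments": {
  "series": [
    {"linear":[0,0,0.002],"roll":0},
    {"linear":[0,0,0],"roll":0},
    {"linear":[0,0,0],"roll":0},
    {"linear":[0,0,0],"roll":0},
    {"linear":[0,0,-0.02],"roll":0},
    {"linear":[0,0,-0.02],"roll":0},
    {"linear":[0,0,-0.02],"roll":0},
    {"linear":[0,0,0],"roll":0}
  ],
  "hand": 0.85
}}

```text
t: 18.15
ee_pos: [0.4176, -0.2162, 0.0705]
ee_rot: [179.8, -0.5, -13.5]
ft_force: [0.3, -0.6, -0.0]
width: 0.0727
```

{"name": "servo_tool", "arguments": {
  "series": [
    {"linear":[-0.02,0,0],"roll":0},
    {"linear":[-0.02,0,0],"roll":0},
    {"linear":[-0.02,0,0],"roll":0},
    {"linear":[0,0,0],"roll":0},
    {"linear":[0,0,0],"roll":0},
    {"linear":[0,0,0],"roll":0},
    {"linear":[0,0,0],"roll":0}
  ],
  "hand": 0
}}

```text
t: 18.73
ee_pos: [0.3572, -0.2006, 0.0659]
ee_rot: [180.0, -0.1, -13.5]
ft_force: [0.4, 0.1, -0.3]
width: 0.0002
```

Run:
```python
from h import *
im,c=snap('wrist','w20');dishes(im,c)
s=read_state(); print(mag(s['ee_pos'])); plan([*w(-.056,.003),.008],-13.4,s)
```

```text
[    0   179   275   291 53322] [114.6 302.3] [ 0.2451 -0.2097  0.013 ]
[ 384  227   85   78 5216] [426.1 265.7] [ 0.4152 -0.2132  0.013 ]
[ 608  235   32   74 1669] [626.9 273.2] [ 0.521  -0.2421  0.013 ]
[-0.1149  0.0021]
t 18.78 cur [ 0.3572 -0.2006  0.0659] [ 1.7999e+02 -4.0000e-02 -1.3440e+01] w 0.0002 F [ 0.9 -0.5  0.2] j6 64.7 | roll -0.0008 then tool [ 0.0589 -0.001   0.0579]
```

View pics/w20.png

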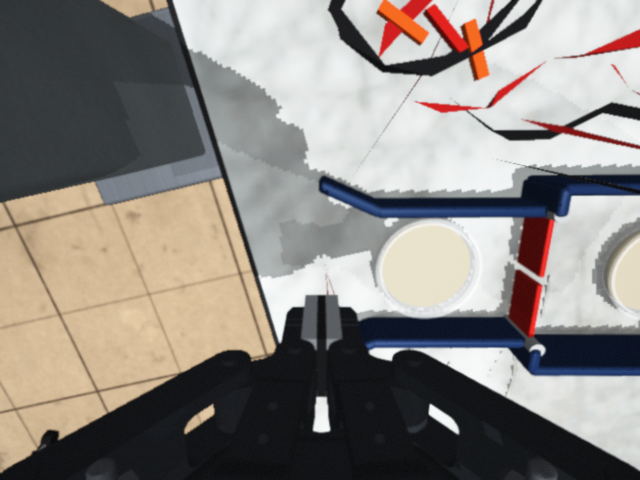

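{"name": "servo_tool", "arguments": {
  "series": [
    {"linear":[0,0,0.02],"roll":0},
    {"linear":[0,0,0.02],"roll":0},
    {"linear":[0,0,0.016],"roll":0},
    {"linear":[0,0,0],"roll":0},
    {"linear":[0.015,0,0],"roll":0},
    {"linear":[0.01,0,0],"roll":0},
    {"linear":[0.01,0,0],"roll":0},
    {"linear":[0.01,0,0],"roll":0},
    {"linear":[0.01,0,0],"roll":0},
    {"linear":[0.008,0,0],"roll":0},
    {"linear":[0.008,0,0],"roll":0},
    {"linear":[0.008,0,0],"roll":0},
    {"linear":[0.008,0,0],"roll":0},
    {"linear":[0.008,0,0],"roll":0},
    {"linear":[0.008,0,0],"roll":0},
    {"linear":[0,0,0],"roll":0},
    {"linear":[0,0,0],"roll":0}
  ]
}}

```text
t: 20.2
ee_pos: [0.4577, -0.2247, 0.0101]
ee_rot: [180.0, -0.1, -13.4]
ft_force: [0.3, 0.1, 0.5]
width: -0.0002
```

Run:
```python
from h import *
im,c=snap('wrist','w21')
s=read_state(); print(mag(s['ee_pos'])); plan([*w(.04,.002),.008],-13.4,s)
```

```text
[-0.0118  0.0017]
t 20.25 cur [ 0.4574 -0.2246  0.01  ] [ 1.7998e+02 -9.0000e-02 -1.3450e+01] w 0.0003 F [-0.5  1.4 -0.1] j6 69.7 | roll -0.001 then tool [ 0.0518 -0.0004  0.002 ]
```

View pics/w21.png

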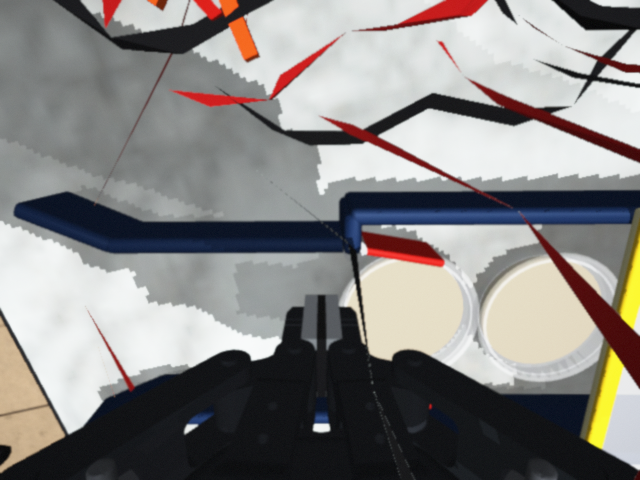

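{"name": "servo_tool", "arguments": {
  "series": [
    {"linear":[0.008,0,0.001],"roll":0},
    {"linear":[0.008,0,0],"roll":0},
    {"linear":[0.008,0,0],"roll":0},
    {"linear":[0.008,0,0],"roll":0},
    {"linear":[0.008,0,0],"roll":0},
    {"linear":[0.008,0,0],"roll":0},
    {"linear":[0.004,0,0],"roll":0},
    {"linear":[0,0,0],"roll":0},
    {"linear":[0,0,0],"roll":0},
    {"linear":[0,0,-0.01],"roll":0},
    {"linear":[0,0,-0.02],"roll":0},
    {"linear":[0,0,-0.03],"roll":0},
    {"linear":[0,0,-0.03],"roll":0},
    {"linear":[0,0,-0.02],"roll":0},
    {"linear":[0,0,0],"roll":0},
    {"linear":[0,0,0],"roll":0}
  ]
}}

```text
t: 21.58
ee_pos: [0.5083, -0.2371, 0.1217]
ee_rot: [179.9, -0.3, -13.5]
ft_force: [-0.5, 1.0, -0.5]
width: 0.0002
```

Run:
```python
from h import *
im,c=snap('wrist','w22')
im2,c2=snap('top','t22'); dishes(im2,c2,100)
s=read_state(); print(mag(s['ee_pos'])); plan([.454,.002,.12],-13.4,s)
```

```text
[618  26  22  40 680] [630.2  45.1] [ 1.0457 -0.807   0.013 ]
[   0   36   53  163 4945] [ 28.6 114.8] [0.8182 0.6777 0.013 ]
[574  64  32  35 752] [589.4  80.7] [ 0.9499 -0.7037  0.013 ]
[506  97  19  19 305] [515.3 105.5] [ 0.8806 -0.5134  0.013 ]
[631 166   9  13 101] [635.4 172.3] [ 0.7181 -0.8067  0.013 ]
[397 228  18  21 314] [405.5 237.6] [ 0.5437 -0.2372  0.013 ]
[   0  243   46   96 3302] [ 17.6 287.1] [0.4057 0.6527 0.013 ]
[296 261  30  23 539] [310.6 272.3] [ 0.4581 -0.0094  0.013 ]
[    0   329   384   151 35793] [139.4 401.9] [0.1537 0.2568 0.013 ]
[  444   335   196   145 23548] [555.9 412.6] [ 0.1536 -0.5527  0.013 ]
[0.0386 0.0019]
t 21.68 cur [ 0.5065 -0.236   0.1183] [-1.7998e+02  6.0000e-02 -1.3470e+01] w 0.0001 F [ 0.5  0.6 -0.2] j6 71.6 | roll -0.0012 then tool [-0.1062 -0.2193 -0.0017]
```

View pics/w22.png

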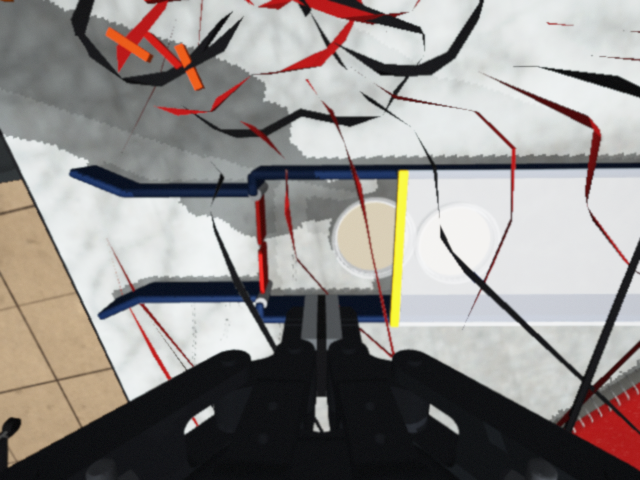

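View pics/t22.png

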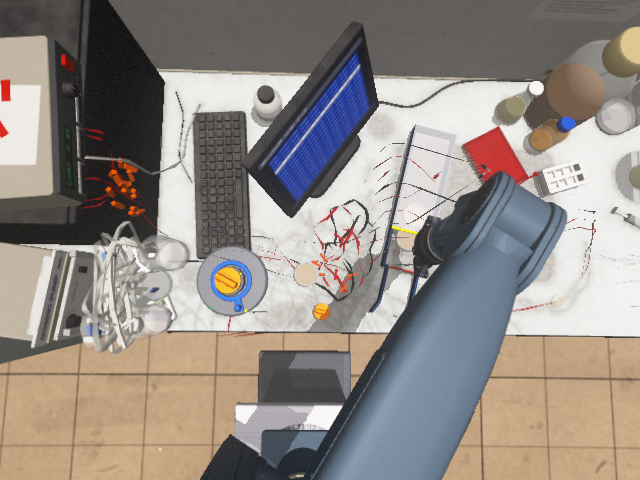

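{"name": "servo_tool", "arguments": {
  "series": [
    {"linear":[-0.026,-0.01,0],"roll":0},
    {"linear":[-0.026,-0.03,0],"roll":0},
    {"linear":[-0.026,-0.03,0],"roll":0},
    {"linear":[-0.02,-0.03,0],"roll":0},
    {"linear":[-0.01,-0.03,0],"roll":0},
    {"linear":[0,-0.03,0],"roll":0},
    {"linear":[0,-0.03,0],"roll":0},
    {"linear":[0,-0.02,0.01],"roll":0},
    {"linear":[0,-0.01,0.01],"roll":0},
    {"linear":[0,0,0],"roll":0},
    {"linear":[0,0,0],"roll":0},
    {"linear":[0,0,0],"roll":0}
  ],
  "hand": 1
}}

```text
t: 22.68
ee_pos: [0.4526, 0.0019, 0.098]
ee_rot: [179.9, 0.1, -13.5]
ft_force: [0.6, -0.4, 0.4]
width: 0.0852
```

Run:
```python
from h import *
im,c=snap('wrist','w23');dishes(im,c)
plan([.454,.002,.12],-13.4)
```

```text
[   0    0   66  166 6389] [ 22.9 101.6] [0.3194 0.1351 0.013 ]
[ 288  212   76   72 4323] [325.7 247.5] [0.4563 0.0026 0.013 ]
[  57  305   94   85 3840] [108.9 351.1] [ 0.2897 -0.0318  0.013 ]
t 22.73 cur [0.453  0.0017 0.0986] [ 1.7996e+02  4.0000e-02 -1.3550e+01] w 0.0852 F [-0.6 -0.4  0.4] j6 95.3 | roll -0.0027 then tool [ 0.0009 -0.0005 -0.0214]
```

View pics/w23.png

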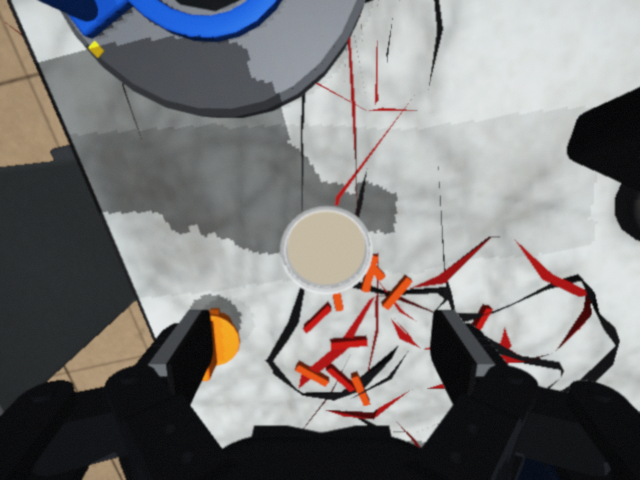

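{"name": "servo_tool", "arguments": {
  "series": [
    {"linear":[0.002,0,0.02],"roll":0},
    {"linear":[0,0,0.02],"roll":0},
    {"linear":[0,0,0.02],"roll":0},
    {"linear":[0,0,0.02],"roll":0},
    {"linear":[0,0,0.017],"roll":0},
    {"linear":[0,0,0],"roll":0},
    {"linear":[0,0,0],"roll":0}
  ]
}}

```text
t: 23.32
ee_pos: [0.4543, 0.0015, 0.0013]
ee_rot: [180.0, 0.1, -13.6]
ft_force: [0.2, -0.9, 0.7]
width: 0.0852
```

{"name": "servo_tool", "arguments": {
  "series": [
    {"linear":[0,0,0],"roll":0},
    {"linear":[0,0,0],"roll":0},
    {"linear":[0,0,0],"roll":0},
    {"linear":[0,0,0],"roll":0},
    {"linear":[0,0,0],"roll":0},
    {"linear":[0,0,0],"roll":0}
  ],
  "hand": 0.55
}}

```text
t: 23.82
ee_pos: [0.4572, 0.0017, 0.0042]
ee_rot: [180.0, -0.2, -13.5]
ft_force: [-1.0, -0.1, 6.4]
width: 0.0571
```

{"name": "servo_tool", "arguments": {
  "series": [
    {"linear":[0,0,-0.01],"roll":0},
    {"linear":[0,0,-0.02],"roll":0},
    {"linear":[0,0,-0.02],"roll":0},
    {"linear":[0,0,-0.02],"roll":0},
    {"linear":[0,0,-0.02],"roll":0},
    {"linear":[0,0,0],"roll":0},
    {"linear":[0,0,0],"roll":0}
  ]
}}

```text
t: 24.4
ee_pos: [0.4569, 0.0022, 0.0939]
ee_rot: [-180.0, -0.2, -13.5]
ft_force: [0.0, 0.4, -0.4]
width: 0.0571
```

Run:
```python
from h import *
im,c=snap('wrist','w24')
plan([*w(-.055,.0025),.06],-13.4)
```

```text
t 24.45 cur [0.4557 0.0023 0.0924] [-1.7999e+02 -7.0000e-02 -1.3460e+01] w 0.057 F [ 0.  -0.6 -0.4] j6 95.3 | roll -0.001 then tool [0.0111 0.2197 0.0324]
```

View pics/w24.png

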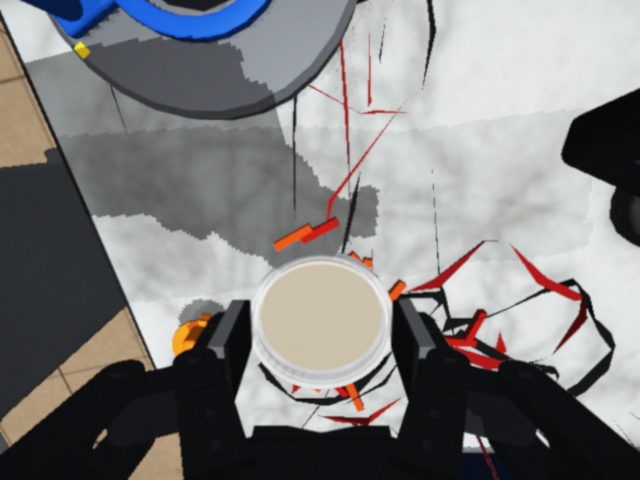

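{"name": "servo_tool", "arguments": {
  "series": [
    {"linear":[0.001,0.02,0],"roll":0},
    {"linear":[0.002,0.03,0],"roll":0},
    {"linear":[0.002,0.03,0],"roll":0},
    {"linear":[0.002,0.03,0],"roll":0},
    {"linear":[0.002,0.03,0],"roll":0},
    {"linear":[0.002,0.03,0],"roll":0},
    {"linear":[0,0.03,0],"roll":0},
    {"linear":[0,0.02,0.015],"roll":0},
    {"linear":[0,0,0.015],"roll":0},
    {"linear":[0,0,0],"roll":0},
    {"linear":[0,0,0],"roll":0},
    {"linear":[0,0,0],"roll":0},
    {"linear":[0,0,0],"roll":0}
  ]
}}

```text
t: 25.53
ee_pos: [0.4152, -0.2137, 0.0623]
ee_rot: [180.0, -0.0, -13.4]
ft_force: [0.7, -0.1, 0.1]
width: 0.0572
```

Run:
```python
from h import *
im,c=snap('wrist','w25')
s=read_state();print(mag(s['ee_pos']));plan([*w(-.055,.002),.008],-13.4,s)
```

```text
[-0.0552  0.0025]
t 25.58 cur [ 0.4154 -0.2138  0.0625] [ 1.7998e+02 -6.0000e-02 -1.3390e+01] w 0.0574 F [ 0.8 -0.6 -0.4] j6 67.9 | roll 0.0002 then tool [0.0002 0.0005 0.0545]
```

View pics/w25.png

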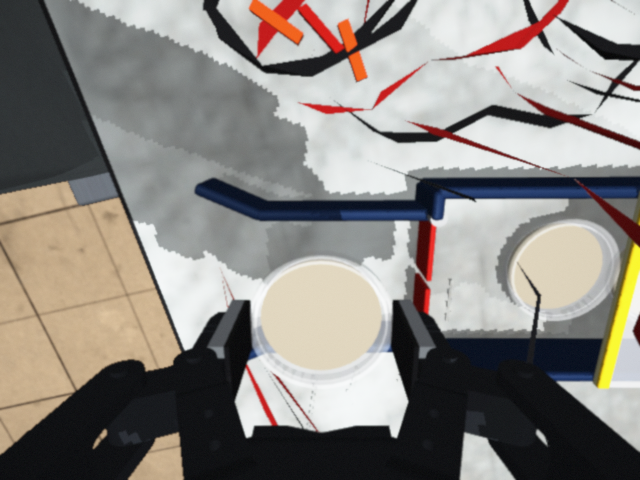

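{"name": "servo_tool", "arguments": {
  "series": [
    {"linear":[0,0.0005,0.015],"roll":0},
    {"linear":[0,0,0.015],"roll":0},
    {"linear":[0,0,0.015],"roll":0},
    {"linear":[0,0,0.01],"roll":0},
    {"linear":[0,0,0.002],"roll":0},
    {"linear":[0,0,0],"roll":0}
  ]
}}

```text
t: 26.08
ee_pos: [0.4148, -0.2143, 0.005]
ee_rot: [-180.0, 0.0, -13.4]
ft_force: [0.3, -0.3, -0.3]
width: 0.0573
```

Run:
```python
from h import *
im,c=snap('wrist','w26')
s=read_state();print(mag(s['ee_pos']));plan([*w(-.055,.002),.008],-13.4,s)
```

```text
[-0.0553  0.0016]
t 26.13 cur [ 0.4151 -0.2147  0.0054] [ 1.7998e+02 -4.0000e-02 -1.3430e+01] w 0.0572 F [ 0.7 -1.  -0.5] j6 67.9 | roll -0.0005 then tool [ 0.0003 -0.0004 -0.0026]
```

View pics/w26.png

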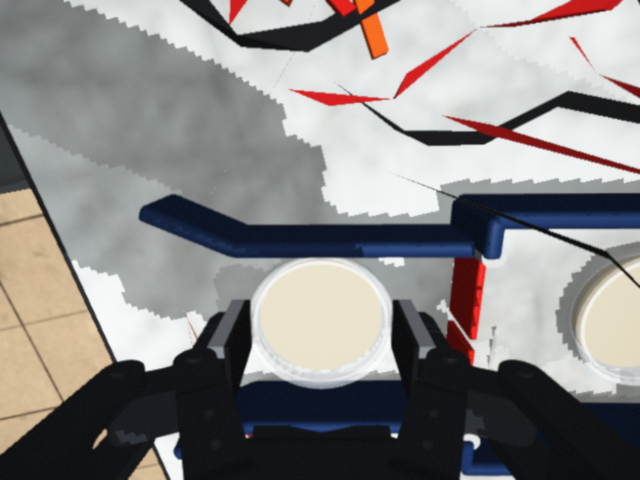

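{"name": "servo_tool", "arguments": {
  "series": [
    {"linear":[0,0,0],"roll":0},
    {"linear":[0,0,0],"roll":0},
    {"linear":[0,0,0],"roll":0},
    {"linear":[0,0,0],"roll":0},
    {"linear":[0,0,-0.02],"roll":0},
    {"linear":[0,0,-0.02],"roll":0},
    {"linear":[0,0,-0.02],"roll":0},
    {"linear":[0,0,0],"roll":0}
  ],
  "hand": 0.85
}}

```text
t: 26.8
ee_pos: [0.4175, -0.2167, 0.0695]
ee_rot: [179.8, -0.4, -13.5]
ft_force: [0.6, -0.5, 0.6]
width: 0.0725
```

{"name": "servo_tool", "arguments": {
  "series": [
    {"linear":[-0.02,0,0],"roll":0},
    {"linear":[-0.02,0,0],"roll":0},
    {"linear":[-0.02,0,0],"roll":0},
    {"linear":[0,0,0],"roll":0},
    {"linear":[0,0,0],"roll":0},
    {"linear":[0,0,0],"roll":0},
    {"linear":[0,0,0],"roll":0}
  ],
  "hand": 0
}}

```text
t: 27.38
ee_pos: [0.357, -0.2011, 0.0649]
ee_rot: [180.0, -0.0, -13.5]
ft_force: [-0.2, -0.0, -0.4]
width: -0.0003
```

Run:
```python
from h import *
im,c=snap('wrist','w27');dishes(im,c)
s=read_state(); print(mag(s['ee_pos'])); plan([*w(-.056,.003),.008],-13.4,s)
```

```text
[    0   179   275   291 53320] [114.5 302.2] [ 0.2457 -0.2098  0.013 ]
[ 382  228   86   78 5274] [424.7 266.5] [ 0.414  -0.2136  0.013 ]
[-0.1149  0.0016]
t 27.43 cur [ 0.357  -0.2011  0.0649] [ 1.7999e+02 -4.0000e-02 -1.3450e+01] w 0.0002 F [ 0.9  1.4 -0.1] j6 64.7 | roll -0.0009 then tool [ 0.0589 -0.0015  0.0569]
```

View pics/w27.png

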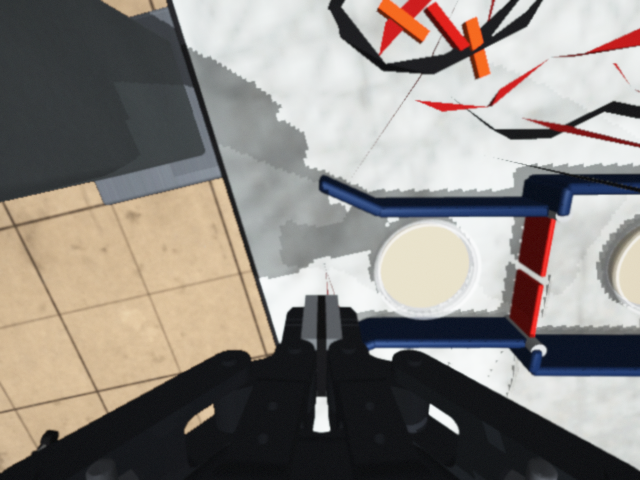

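{"name": "servo_tool", "arguments": {
  "series": [
    {"linear":[0,0,0.02],"roll":0},
    {"linear":[0,0,0.02],"roll":0},
    {"linear":[0,0,0.015],"roll":0},
    {"linear":[0,0,0],"roll":0},
    {"linear":[0.015,0,0],"roll":0},
    {"linear":[0.01,0,0],"roll":0},
    {"linear":[0.01,0,0],"roll":0},
    {"linear":[0.01,0,0],"roll":0},
    {"linear":[0.01,0,0],"roll":0},
    {"linear":[0.008,0,0],"roll":0},
    {"linear":[0.008,0,0],"roll":0},
    {"linear":[0.008,0,0],"roll":0},
    {"linear":[0.008,0,0],"roll":0},
    {"linear":[0.008,0,0],"roll":0},
    {"linear":[0.008,0,0],"roll":0},
    {"linear":[0,0,0],"roll":0},
    {"linear":[0,0,0],"roll":0}
  ]
}}

```text
t: 28.85
ee_pos: [0.4578, -0.2251, 0.0101]
ee_rot: [180.0, -0.1, -13.4]
ft_force: [-0.6, -0.6, 0.4]
width: 0.0
```

{"name": "servo_tool", "arguments": {
  "series": [
    {"linear":[0.008,0,0.001],"roll":0},
    {"linear":[0.008,0,0],"roll":0},
    {"linear":[0.008,0,0],"roll":0},
    {"linear":[0.008,0,0],"roll":0},
    {"linear":[0.008,0,0],"roll":0},
    {"linear":[0.008,0,0],"roll":0},
    {"linear":[0.004,0,0],"roll":0},
    {"linear":[0,0,0],"roll":0},
    {"linear":[0,0,0],"roll":0},
    {"linear":[0,0,-0.01],"roll":0},
    {"linear":[0,0,-0.02],"roll":0},
    {"linear":[0,0,-0.03],"roll":0},
    {"linear":[0,0,-0.03],"roll":0},
    {"linear":[0,0,-0.02],"roll":0},
    {"linear":[0,0,0],"roll":0},
    {"linear":[0,0,0],"roll":0}
  ]
}}

```text
t: 30.18
ee_pos: [0.5082, -0.2376, 0.1218]
ee_rot: [179.9, -0.3, -13.5]
ft_force: [0.4, -0.4, -0.5]
width: 0.0
```

Run:
```python
from h import *
im,c=snap('wrist','w28')
im2,c2=snap('top','t28')
s=read_state(); print(mag(s['ee_pos'])); plan([.437,.174,.2],-13.4,s)
```

```text
[0.0386 0.0014]
t 30.28 cur [ 0.5064 -0.2365  0.1183] [-1.7998e+02  6.0000e-02 -1.3470e+01] w -0.0003 F [ 0.3  0.6 -0.1] j6 71.6 | roll -0.0013 then tool [-0.1627 -0.3833 -0.0817]
```

View pics/w28.png

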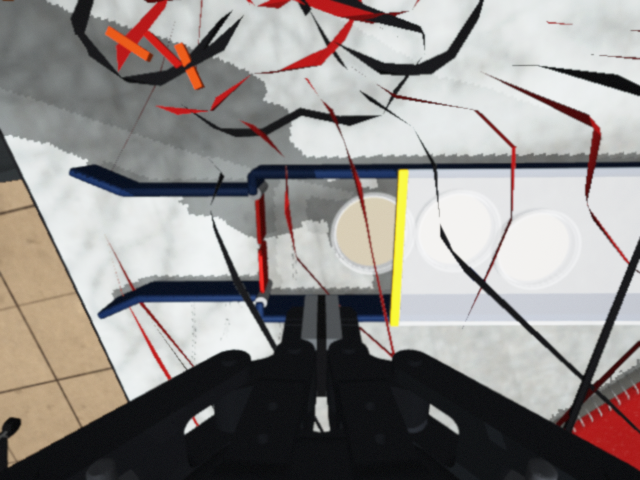

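{"name": "servo_tool", "arguments": {
  "series": [
    {"linear":[-0.01,0,-0.03],"roll":0},
    {"linear":[-0.02,-0.01,-0.03],"roll":0},
    {"linear":[-0.02,-0.03,-0.03],"roll":0},
    {"linear":[-0.015,-0.035,-0.03],"roll":0},
    {"linear":[-0.01,-0.035,-0.02],"roll":0},
    {"linear":[0,0,0],"roll":0},
    {"linear":[0,0,0],"roll":0},
    {"linear":[0,0,0],"roll":0}
  ]
}}

```text
t: 30.95
ee_pos: [0.4615, -0.1213, 0.2495]
ee_rot: [180.0, 0.1, -13.4]
ft_force: [-0.0, -0.1, -0.3]
width: -0.0001
```

Run:
```python
from h import *
im,c=load('w28'); print(mag(plane(c,[(370,235)],.013)[0]))
im,c=snap('wrist','w29')
im,c=snap('top','t29')
s=read_state(); plan([.437,.174,.2],-13.4,s)
```

```text
[0.0759 0.0041]
t 31.05 cur [ 0.4612 -0.1219  0.2488] [-179.98    0.24  -13.53] w 0.0004 F [ 0.3 -1.  -0.8] j6 80.7 | roll -0.0022 then tool [-0.0921 -0.2822  0.0488]
```

View pics/w29.png

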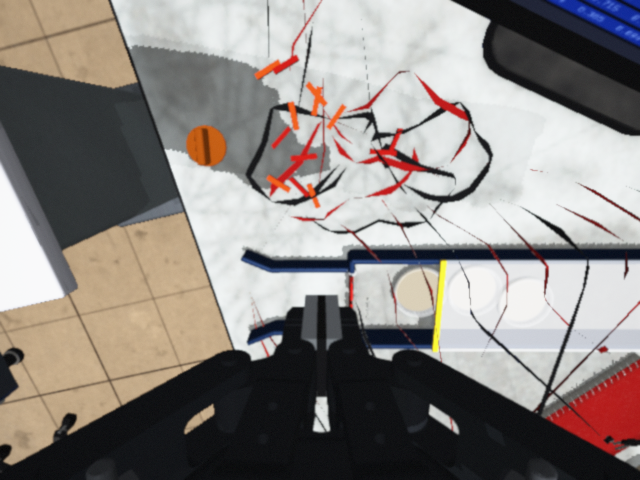

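View pics/t29.png

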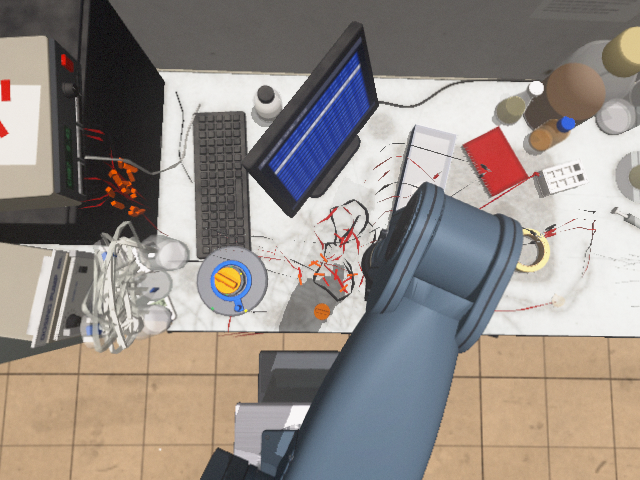

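{"name": "servo_tool", "arguments": {
  "series": [
    {"linear":[-0.012,-0.035,0],"roll":0},
    {"linear":[-0.012,-0.035,0],"roll":0},
    {"linear":[-0.012,-0.035,0],"roll":0},
    {"linear":[-0.012,-0.035,0],"roll":0},
    {"linear":[-0.012,-0.035,0],"roll":0},
    {"linear":[-0.011,-0.035,0.01],"roll":0},
    {"linear":[-0.011,-0.035,0.01],"roll":0},
    {"linear":[-0.01,-0.037,0.01],"roll":0},
    {"linear":[0,0,0],"roll":-0.11},
    {"linear":[0,0,0],"roll":-0.12},
    {"linear":[0,0,0],"roll":-0.12},
    {"linear":[0,0,0],"roll":-0.12},
    {"linear":[0,0,0],"roll":-0.12},
    {"linear":[0,0,0],"roll":-0.12},
    {"linear":[0,0,0],"roll":-0.12},
    {"linear":[0,0,0],"roll":-0.12},
    {"linear":[0,0,0],"roll":-0.12},
    {"linear":[0,0,0],"roll":-0.12}
  ],
  "hand": 1
}}

```text
t: 32.55
ee_pos: [0.4381, 0.173, 0.2191]
ee_rot: [-179.9, 0.2, 54.9]
ft_force: [-0.8, 0.1, 0.7]
width: 0.0855
```

{"name": "servo_tool", "arguments": {
  "series": [
    {"linear":[0,0,0],"roll":-0.12},
    {"linear":[0,0,0],"roll":-0.12},
    {"linear":[0,0,0],"roll":-0.12},
    {"linear":[0,0,0],"roll":-0.12},
    {"linear":[0,0,0],"roll":-0.12},
    {"linear":[0,0,0],"roll":-0.12},
    {"linear":[0,0,0],"roll":-0.12},
    {"linear":[0,0,0],"roll":-0.12},
    {"linear":[0,0,0],"roll":-0.12},
    {"linear":[0,0,0],"roll":-0.12},
    {"linear":[0,0,0],"roll":-0.12},
    {"linear":[0,0,0],"roll":-0.12},
    {"linear":[0,0,0],"roll":-0.12},
    {"linear":[0,0,0],"roll":-0.1},
    {"linear":[0,0,0],"roll":0},
    {"linear":[0,0,0],"roll":0},
    {"linear":[0,0,0],"roll":0}
  ]
}}

```text
t: 33.97
ee_pos: [0.4381, 0.1736, 0.2202]
ee_rot: [-179.9, -0.1, 149.6]
ft_force: [-0.3, -1.0, 0.0]
width: 0.0854
```

Run:
```python
from h import *
im,c=snap('wrist','w30')
s=read_state(); plan([.437,.174,.2],None,s)
```

```text
t 34.02 cur [0.4382 0.1738 0.2205] [-1.7994e+02 -6.0000e-02  1.4968e+02] w 0.0856 F [-0.5 -0.4 -0.5] j6 -46.2 | roll -0.0 then tool [ 0.0011 -0.0004  0.0205]
```

View pics/w30.png

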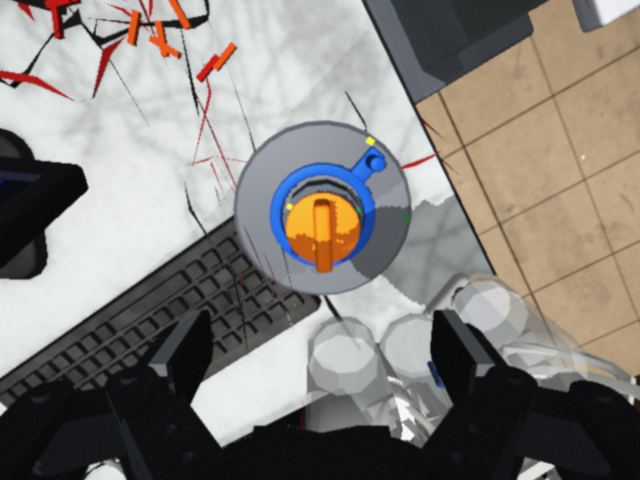

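Run:
```python
from h import *
im,c=load('w30')
cv2.imwrite('pics/w30c.png',cv2.resize(im[110:310,220:430,::-1],None,fx=3.6,fy=3,interpolation=cv2.INTER_CUBIC))
hsv=cv2.cvtColor(im,cv2.COLOR_RGB2HSV)
def blobs(lo,hi,nm,z,mn=4):
    m=cv2.inRange(hsv,lo,hi); m[:110]=0;m[310:]=0;m[:,:220]=0;m[:,430:]=0
    n,l,st,ce=cv2.connectedComponentsWithStats(m)
    for i in range(1,n):
        if st[i,4]>=mn: print(nm,st[i],ce[i].round(1),plane(c,[ce[i]],z)[0].round(4))
blobs((24,150,150),(34,255,255),'yel',.064);blobs((45,100,60),(80,255,255),'grn',.064)
blobs((24,150,150),(34,255,255),'yel',.03);blobs((45,100,60),(80,255,255),'grn',.03)
blobs((100,150,100),(120,255,255),'blue',.041,100)
```

```text
yel [367 137   7   8  38] [370.2 140.5] [0.3719 0.1348 0.064 ]
yel [287 204   6   6  21] [289.6 206.5] [0.4528 0.1472 0.064 ]
grn [355 207   6   6  24] [357.6 209. ] [0.4061 0.177  0.064 ]
grn [404 215   6   7  39] [406.4 217.8] [0.3751 0.2037 0.064 ]
yel [367 137   7   8  38] [370.2 140.5] [0.3686 0.1377 0.03  ]
yel [287 204   6   6  21] [289.6 206.5] [0.4587 0.1516 0.03  ]
grn [355 207   6   6  24] [357.6 209. ] [0.4067 0.1848 0.03  ]
grn [404 215   6   7  39] [406.4 217.8] [0.3722 0.2145 0.03  ]
blue [ 270  147  115  119 3191] [331.  195.8] [0.4208 0.1604 0.041 ]
```

View pics/w30c.png

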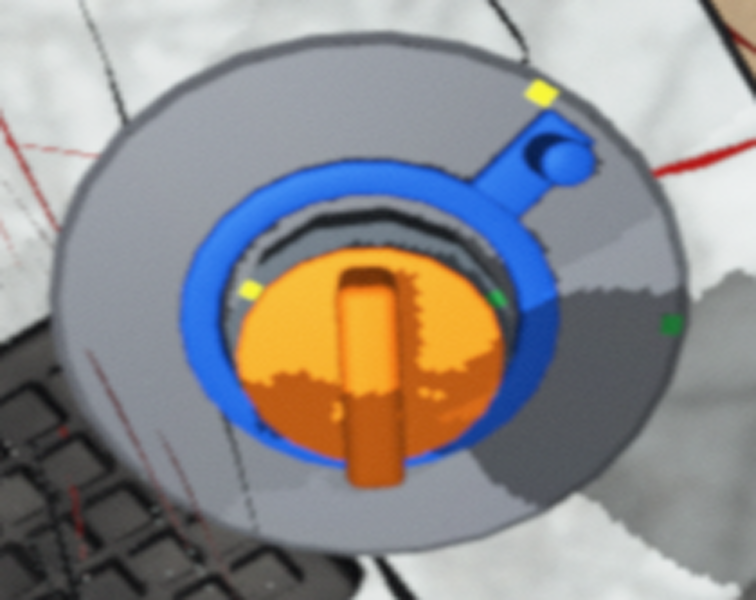

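Run:
```python
from h import *
im,c=load('w30')
f=lambda u,v:(220+u/3.6,110+v/3)
for z in(.1135,.11):
  P=plane(c,[f(368,287),f(376,487),f(339,287),f(348,485),f(397,287),f(403,485)],z);print(P.round(4))
  for i in(0,2,4):
    d=P[i]-P[i+1];print(np.degrees(np.arctan2(d[1],d[0])),np.linalg.norm(d))
  print(((P[0]+P[1])/2).round(4), np.linalg.norm(P[2]-P[4]))
# flange top centre
print(plane(c,[f(370,352)],.0835).round(4))
```

```text
[[0.4248 0.1515 0.1135]
 [0.4479 0.1941 0.1135]
 [0.4295 0.1487 0.1135]
 [0.4525 0.1908 0.1135]
 [0.4201 0.1542 0.1135]
 [0.443  0.1964 0.1135]]
-118.45815688783591 0.048464464858018856
-118.56360932294676 0.04794849543285242
-118.55229346663225 0.0479513392704402
[0.4364 0.1728 0.1135] 0.01093204309783276
[[0.4252 0.1521 0.11  ]
 [0.4486 0.1953 0.11  ]
 [0.4299 0.1493 0.11  ]
 [0.4532 0.192  0.11  ]
 [0.4204 0.1549 0.11  ]
 [0.4436 0.1976 0.11  ]]
-118.45815688783595 0.04914325799741664
-118.5636093229467 0.048620061906135784
-118.55229346663222 0.048622945574503695
[0.4369 0.1737 0.11  ] 0.011085157258406864
[[0.4359 0.1715 0.0835]]
```

{"name": "servo_tool", "arguments": {
  "series": [
    {"linear":[0,0,0],"roll":-0.032},
    {"linear":[0.001,-0.0015,0.02],"roll":0},
    {"linear":[0,0,0.03],"roll":0},
    {"linear":[0,0,0.03],"roll":0},
    {"linear":[0,0,0.02],"roll":0},
    {"linear":[0,0,0.018],"roll":0},
    {"linear":[0,0,0.01],"roll":0},
    {"linear":[0,0,0],"roll":0},
    {"linear":[0,0,0],"roll":0},
    {"linear":[0,0,0],"roll":0}
  ]
}}

```text
t: 34.85
ee_pos: [0.4376, 0.1736, 0.0947]
ee_rot: [179.9, 0.1, 151.6]
ft_force: [-0.3, 0.8, 1.2]
width: 0.0853
```

Run:
```python
from h import *
im,c=snap('wrist','w31')
s=read_state(); plan([.4364,.1728,.092],151.5,s)
```

```text
t 34.9 cur [0.4379 0.1737 0.095 ] [1.7988e+02 1.3000e-01 1.5164e+02] w 0.0852 F [-0.1 -0.6  0.8] j6 -48.2 | roll 0.0025 then tool [ 0.0009 -0.0015  0.003 ]
```

View pics/w31.png

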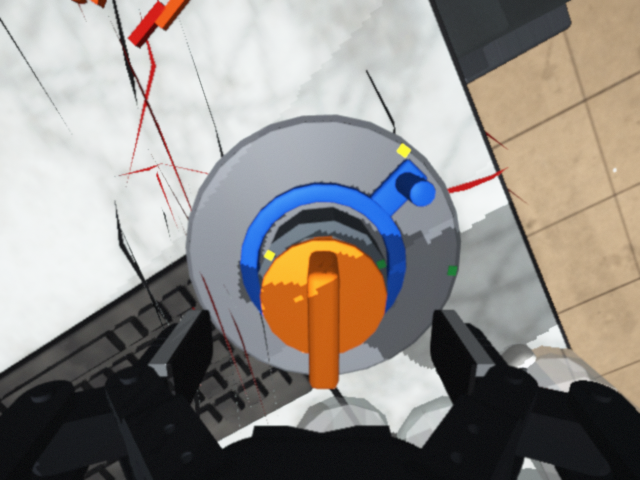

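Run:
```python
from h import *
im,c=load('w31')
y,g=plane(c,[(269,255.5),(382,265)],.064)[:,:2]
d=y-g;L=np.linalg.norm(d);n=np.array([-d[1],d[0]])/L; cen=(y+g)/2+n*.0129
print(L,cen,np.degrees(np.arctan2(*(y-cen)[::-1]))-309+360,np.degrees(np.arctan2(*(g-cen)[::-1]))-180)
P=plane(c,[(322.5,257),(324,387)],.1135); dd=P[0]-P[1]; print(P.mean(0),np.linalg.norm(dd),np.degrees(np.arctan2(dd[1],dd[0])))
P=plane(c,[(403.5,151),(452.5,270)],.03)[:,:2]-cen; print(np.degrees(np.arctan2(P[:,1],P[:,0]))-[215,155],np.linalg.norm(P,axis=1))
print(read_state()['ee_pos'])
```

```text
0.05598613898875819 [0.43695205 0.17332127] -7.189946652613571 -8.706766659586805
[0.43491902 0.16908308 0.1135    ] 0.054177032026818235 -117.70359979802177
[-367.74970779   -7.39885965] [0.07664549 0.07696612]
[0.43791668 0.1737142  0.0950348 ]
```

{"name": "servo_tool", "arguments": {
  "series": [
    {"linear":[0.001,-0.001,0.003],"roll":0},
    {"linear":[0,0,0],"roll":0},
    {"linear":[0,0,0],"roll":0}
  ]
}}

```text
t: 35.15
ee_pos: [0.4355, 0.1731, 0.0908]
ee_rot: [180.0, 0.0, 151.7]
ft_force: [-0.2, -1.0, -0.1]
width: 0.0853
```

{"name": "servo_tool", "arguments": {
  "series": [
    {"linear":[0,0,0],"roll":0},
    {"linear":[0,0,0],"roll":0},
    {"linear":[0,0,0],"roll":0},
    {"linear":[0,0,0],"roll":0},
    {"linear":[0,0,0],"roll":0},
    {"linear":[0,0,0],"roll":0},
    {"linear":[0,0,0],"roll":0},
    {"linear":[0,0,0],"roll":0},
    {"linear":[0,0,0],"roll":0},
    {"linear":[0,0,0],"roll":0}
  ],
  "hand": 0,
  "newtons": 40
}}

```text
t: 35.98
ee_pos: [0.4352, 0.173, 0.0903]
ee_rot: [180.0, 0.0, 151.7]
ft_force: [-0.3, 0.2, -0.3]
width: 0.0112
```

Run:
```python
from h import *
im,c=snap('wrist','w32')
s=read_state(); plan([.4367,.1731,.092],151.5,s)
print(s['wrist_torque'])
```

```text
t 36.03 cur [0.4352 0.173  0.0902] [-180.     -0.    151.66] w 0.0111 F [-0.2  0.4 -0.4] j6 -48.2 | roll 0.0028 then tool [-0.0012  0.0008 -0.0018]
[-0.0808263   0.06092791 -0.0002403 ]
```

View pics/w32.png

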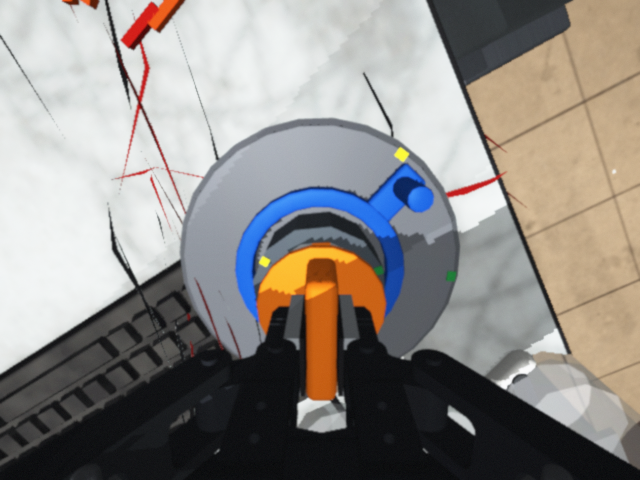

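{"name": "servo_tool", "arguments": {
  "series": [
    {"linear":[0,0,0],"roll":-0.05},
    {"linear":[0,0,0],"roll":-0.08},
    {"linear":[0,0,0],"roll":-0.08},
    {"linear":[0,0,0],"roll":-0.08},
    {"linear":[0,0,0],"roll":-0.08},
    {"linear":[0,0,0],"roll":-0.08},
    {"linear":[0,0,0],"roll":-0.08},
    {"linear":[0,0,0],"roll":-0.08},
    {"linear":[0,0,0],"roll":-0.08},
    {"linear":[0,0,0],"roll":-0.08},
    {"linear":[0,0,0],"roll":-0.06},
    {"linear":[0,0,0],"roll":-0.05},
    {"linear":[0,0,0],"roll":0},
    {"linear":[0,0,0],"roll":0}
  ]
}}

```text
t: 37.2
ee_pos: [0.4356, 0.1726, 0.0903]
ee_rot: [-179.9, 0.0, -158.0]
ft_force: [0.4, -0.9, -0.5]
width: 0.0115
```

Run:
```python
from h import *
im,c=snap('wrist','w33')
s=read_state(); plan([.4367,.1731,.092],None,s)
print(s['wrist_torque'])
```

```text
t 37.25 cur [0.4356 0.1726 0.0903] [-1.7993e+02  2.0000e-02 -1.5800e+02] w 0.0114 F [ 1.7 -2.5 -1.4] j6 -98.5 | roll -0.0 then tool [-0.0012  0.0001 -0.0017]
[-0.37996722 -0.37606722  0.00291651]
```

View pics/w33.png

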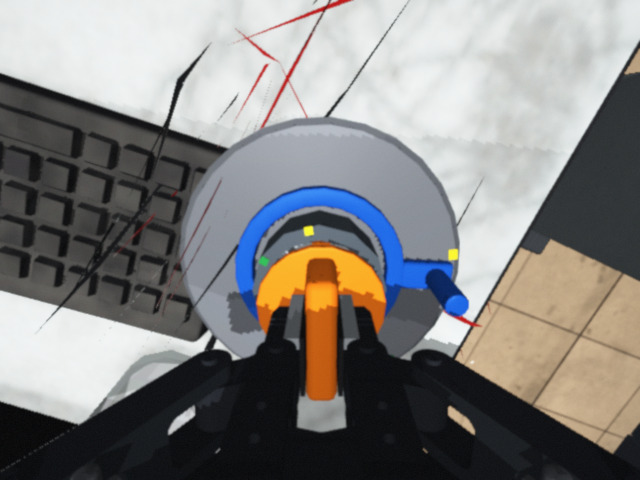

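{"name": "servo_tool", "arguments": {
  "series": [
    {"linear":[0,0,0.001],"roll":-0.04},
    {"linear":[0,0,0.002],"roll":-0.04},
    {"linear":[0,0,0],"roll":-0.04},
    {"linear":[0,0,0],"roll":-0.04},
    {"linear":[0,0,0.003],"roll":0},
    {"linear":[0,0,0],"roll":0},
    {"linear":[0,0,0],"roll":0}
  ]
}}

```text
t: 37.83
ee_pos: [0.4357, 0.1726, 0.0841]
ee_rot: [-179.9, 0.0, -148.8]
ft_force: [2.7, -2.1, -1.5]
width: 0.0115
```

Run:
```python
from h import *
im,c=snap('wrist','w34')
s=read_state(); plan([.4367,.1731,.092],None,s)
print(s['wrist_torque'])
```

```text
t 37.88 cur [0.4357 0.1726 0.0842] [-1.7993e+02  2.0000e-02 -1.4882e+02] w 0.0112 F [ 2.2 -2.5 -1.5] j6 -107.7 | roll -0.0 then tool [-0.0011 -0.0001 -0.0078]
[-0.62591169 -0.78789962 -0.0194373 ]
```

View pics/w34.png

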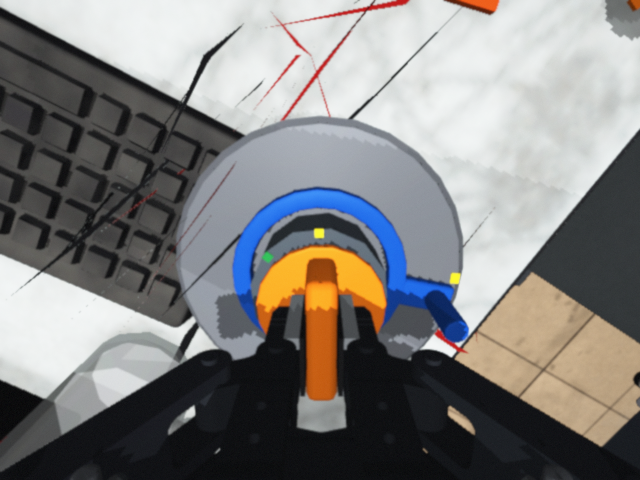

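{"name": "servo_tool", "arguments": {
  "series": [
    {"linear":[0,0,0.002],"roll":0},
    {"linear":[0,0,0.002],"roll":0},
    {"linear":[0,0,0.002],"roll":0},
    {"linear":[0,0,0],"roll":0},
    {"linear":[0,0,0],"roll":0}
  ]
}}

```text
t: 38.3
ee_pos: [0.4359, 0.1726, 0.0802]
ee_rot: [-179.9, 0.1, -148.8]
ft_force: [0.5, -4.4, 8.2]
width: 0.0111
```

Run:
```python
from h import *
im,c=snap('wrist','w35')
s=read_state(); plan([.4367,.1731,.092],None,s)
print(s['wrist_torque'])
```

```text
t 38.35 cur [0.4359 0.1726 0.0802] [-1.7990e+02  7.0000e-02 -1.4878e+02] w 0.0113 F [-1.3 -3.7  8.1] j6 -107.8 | roll -0.0 then tool [-0.0009 -0.     -0.0118]
[-1.01358375  0.01600397 -0.0708759 ]
```

View pics/w35.png

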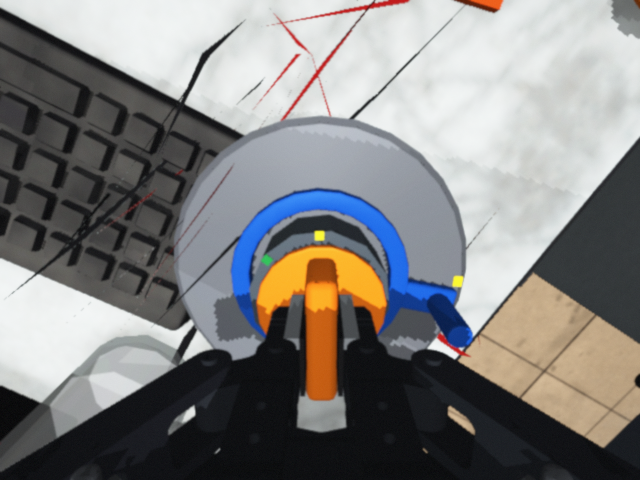

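{"name": "servo_tool", "arguments": {
  "series": [
    {"linear":[0,0,0.0001],"roll":0.06},
    {"linear":[0,0,0.0001],"roll":0.06},
    {"linear":[0,0,0.0001],"roll":0.06},
    {"linear":[0,0,0.0001],"roll":0.06},
    {"linear":[0,0,0.0001],"roll":0.06},
    {"linear":[0,0,0.0001],"roll":0.06},
    {"linear":[0,0,0],"roll":0}
  ]
}}

```text
t: 38.93
ee_pos: [0.4358, 0.173, 0.0802]
ee_rot: [-180.0, 0.1, -169.5]
ft_force: [-1.0, -4.3, 9.9]
width: 0.0113
```

Run:
```python
from h import *
s=read_state(); plan([.4367,.1731,.092],None,s)
print(s['wrist_torque'])
```

```text
t 38.93 cur [0.4358 0.173  0.0802] [-1.7999e+02  1.2000e-01 -1.6951e+02] w 0.0113 F [-1.  -4.3  9.9] j6 -87.0 | roll -0.0 then tool [-0.0009 -0.0001 -0.0118]
[-0.8472448   0.20798718 -0.11398602]
```

{"name": "servo_tool", "arguments": {
  "series": [
    {"linear":[0,0,0.0001],"roll":0.06},
    {"linear":[0,0,0.0001],"roll":0.06},
    {"linear":[0,0,0.0001],"roll":0.06},
    {"linear":[0,0,0],"roll":0}
  ]
}}

```text
t: 39.27
ee_pos: [0.4358, 0.173, 0.0801]
ee_rot: [180.0, 0.1, -179.8]
ft_force: [-1.3, -3.3, 11.9]
width: 0.0108
```

Run:
```python
from h import *
im,c=snap('wrist','w36')
s=read_state(); plan([.4367,.1731,.092],None,s)
print(s['wrist_torque'])
```

```text
t 39.32 cur [0.4359 0.173  0.0801] [ 1.7999e+02  1.3000e-01 -1.7974e+02] w 0.0113 F [-0.2 -3.1 11.8] j6 -76.8 | roll -0.0 then tool [-0.0008  0.0001 -0.0119]
[-0.82433928  0.38624714 -0.13441349]
```

View pics/w36.png

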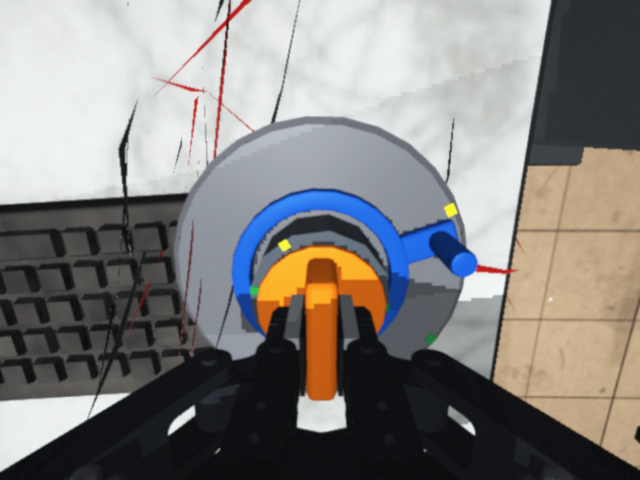

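{"name": "servo_tool", "arguments": {
  "series": [
    {"linear":[-0.0003,-0.0015,0],"roll":0},
    {"linear":[0,0,0],"roll":0.04},
    {"linear":[0,0,0],"roll":0.05},
    {"linear":[0,0,0],"roll":0.05},
    {"linear":[0,0,0],"roll":0.05},
    {"linear":[0,0,0],"roll":0}
  ]
}}

```text
t: 39.82
ee_pos: [0.4367, 0.1728, 0.0799]
ee_rot: [179.8, 0.2, 169.3]
ft_force: [-0.4, -1.3, 9.5]
width: 0.0114
```

Run:
```python
from h import *
im,c=snap('wrist','w37')
s=read_state(); plan([.4367,.1731,.092],None,s)
print(s['wrist_torque'])
```

```text
t 39.87 cur [0.4367 0.1728 0.0799] [1.7980e+02 1.5000e-01 1.6942e+02] w 0.011 F [-0.3 -0.8  9.7] j6 -66.1 | roll -0.0 then tool [ 0.      0.0003 -0.0121]
[-0.25780174 -0.01156461 -0.06296046]
```

View pics/w37.png

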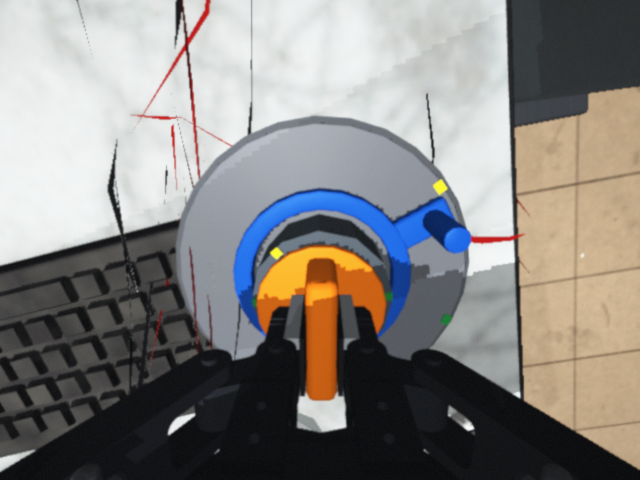

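{"name": "servo_tool", "arguments": {
  "series": [
    {"linear":[0,0,0],"roll":0.05},
    {"linear":[0,0,0],"roll":0.05},
    {"linear":[0,0,0],"roll":0.05},
    {"linear":[0,0,0],"roll":0.05},
    {"linear":[0,0,0],"roll":0.05},
    {"linear":[0,0,0],"roll":0.05},
    {"linear":[0,0,0],"roll":0}
  ]
}}

```text
t: 40.45
ee_pos: [0.436, 0.1729, 0.079]
ee_rot: [179.8, -0.0, 152.2]
ft_force: [0.5, -0.5, 7.0]
width: 0.0113
```

Run:
```python
from h import *
im,c=snap('wrist','w38')
s=read_state(); plan([.4367,.1731,.092],None,s)
print(s['wrist_torque'])
im,c=snap('scene','s38')
cv2.imwrite('pics/s38c.png',cv2.resize(im[230:370,220:360,::-1],None,fx=4,fy=4,interpolation=cv2.INTER_CUBIC))
```

```text
t 40.5 cur [0.436  0.1729 0.079 ] [ 1.7979e+02 -2.0000e-02  1.5223e+02] w 0.0112 F [-0.6  0.1  6.8] j6 -48.9 | roll -0.0 then tool [-0.0005  0.0005 -0.013 ]
[-0.05234412  0.00863008 -0.06903992]
```

View pics/s38c.png

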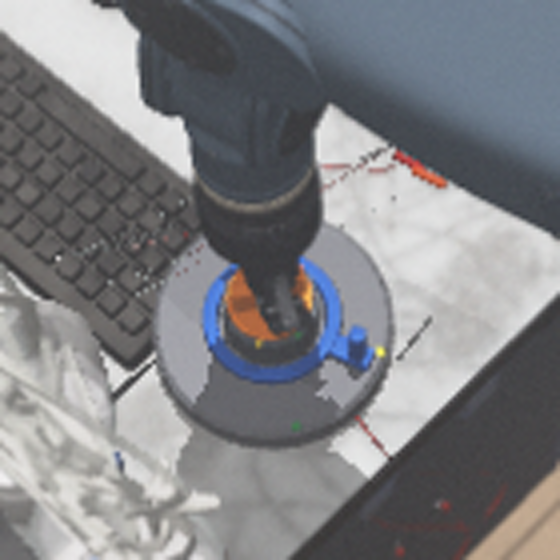

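View pics/w38.png

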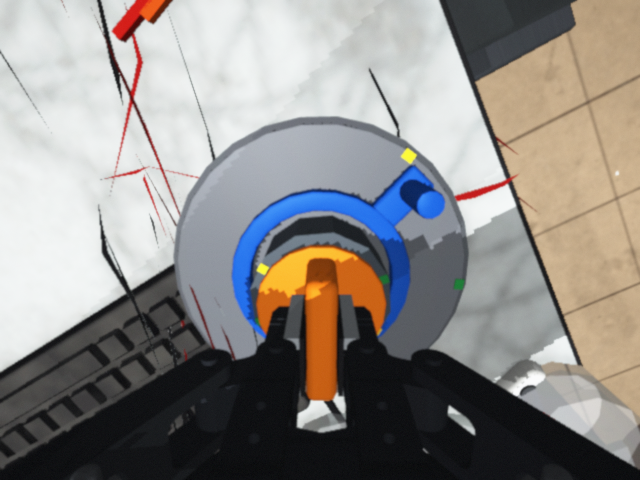

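{"name": "servo_tool", "arguments": {
  "series": [
    {"linear":[0,0,0.0001],"roll":0.05},
    {"linear":[0,0,0.0001],"roll":0.05},
    {"linear":[0,0,0.0001],"roll":0.05},
    {"linear":[0,0,0.0001],"roll":0.05},
    {"linear":[0,0,0.0001],"roll":0.05},
    {"linear":[0,0,0.0001],"roll":0.05},
    {"linear":[0,0,0.0001],"roll":0.05},
    {"linear":[0,0,0.0001],"roll":0.05},
    {"linear":[0,0,0.0001],"roll":0.05},
    {"linear":[0,0,0.0001],"roll":0.05},
    {"linear":[0,0,0],"roll":0}
  ]
}}

```text
t: 41.47
ee_pos: [0.4355, 0.1728, 0.0774]
ee_rot: [179.9, -0.1, 123.6]
ft_force: [-0.3, 1.7, 5.6]
width: 0.0107
```

Run:
```python
from h import *
im,c=snap('wrist','w39')
s=read_state(); plan([.4367,.1731,.092],None,s)
print(s['wrist_torque'])
```

```text
t 41.52 cur [0.4355 0.1728 0.0774] [ 1.7988e+02 -1.5000e-01  1.2366e+02] w 0.0114 F [-0.8  1.   6. ] j6 -20.3 | roll -0.0 then tool [-0.0004  0.0011 -0.0146]
[ 0.14667333  0.0574132  -0.06220051]
```

View pics/w39.png

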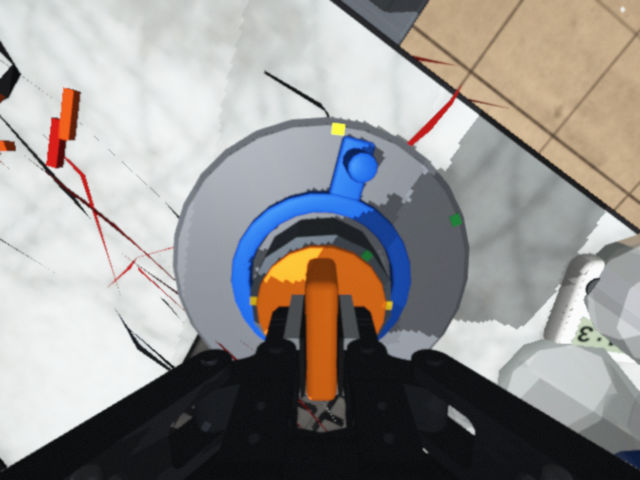

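{"name": "servo_tool", "arguments": {
  "series": [
    {"linear":[0,0,0.0001],"roll":0.05},
    {"linear":[0,0,0.0001],"roll":0.05},
    {"linear":[0,0,0.0001],"roll":0.05},
    {"linear":[0,0,0.0001],"roll":0.05},
    {"linear":[0,0,0.0001],"roll":0.05},
    {"linear":[0,0,0.0001],"roll":0.05},
    {"linear":[0,0,0.0001],"roll":0.05},
    {"linear":[0,0,0.0001],"roll":0.05},
    {"linear":[0,0,0.0001],"roll":0.05},
    {"linear":[0,0,0.0001],"roll":0.05},
    {"linear":[0,0,0.0001],"roll":0.04},
    {"linear":[0,0,0.0001],"roll":0.03},
    {"linear":[0,0,0],"roll":0.03},
    {"linear":[0,0,0],"roll":0}
  ]
}}

```text
t: 42.68
ee_pos: [0.4354, 0.1723, 0.0757]
ee_rot: [-180.0, -0.1, 89.3]
ft_force: [-0.0, 0.3, 5.3]
width: 0.0113
```

Run:
```python
from h import *
im,c=snap('wrist','w40')
s=read_state(); plan([.4367,.1731,.092],None,s)
print(s['wrist_torque'])
```

```text
t 42.73 cur [0.4354 0.1723 0.0757] [-1.7999e+02 -1.2000e-01  8.9310e+01] w 0.0109 F [ 0.1 -0.1  5.5] j6 14.0 | roll -0.0 then tool [ 0.0008  0.0013 -0.0163]
[ 0.0999068   0.0727511  -0.02082789]
```

View pics/w40.png

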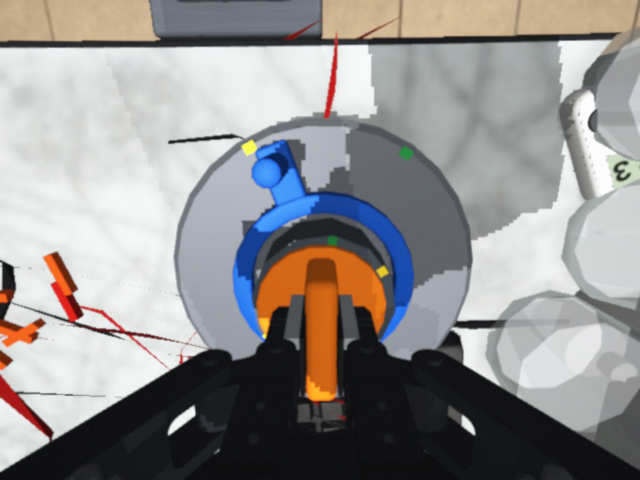

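{"name": "servo_tool", "arguments": {
  "series": [
    {"linear":[0,0,0],"roll":0.04},
    {"linear":[0,0,0],"roll":0.04},
    {"linear":[0,0,0.0005],"roll":0.01},
    {"linear":[0,0,0],"roll":0},
    {"linear":[0,0,0],"roll":0}
  ]
}}

```text
t: 43.15
ee_pos: [0.4355, 0.1724, 0.0757]
ee_rot: [-180.0, -0.1, 84.2]
ft_force: [-0.8, 0.9, 8.0]
width: 0.0113
```

Run:
```python
from h import *
im,c=snap('wrist','w41')
s=read_state(); plan([.4367,.1731,.092],None,s)
print(s['wrist_torque'])
```

```text
t 43.2 cur [0.4355 0.1724 0.0757] [ 1.800e+02 -1.200e-01  8.417e+01] w 0.0114 F [-0.6 -0.7  7.5] j6 19.1 | roll -0.0 then tool [ 0.0009  0.0011 -0.0163]
[ 0.07106037  0.22742167 -0.02324472]
```

View pics/w41.png

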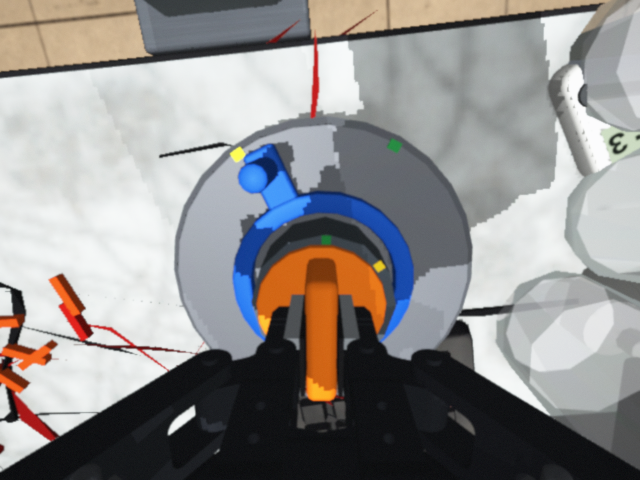

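{"name": "servo_tool", "arguments": {
  "series": [
    {"linear":[0,0,-0.001],"roll":0},
    {"linear":[0,0,0],"roll":0},
    {"linear":[0,0,0],"roll":0},
    {"linear":[0,0,0],"roll":0},
    {"linear":[0,0,0],"roll":0},
    {"linear":[0,0,-0.02],"roll":0},
    {"linear":[0,0,-0.03],"roll":0},
    {"linear":[0,0,-0.03],"roll":0},
    {"linear":[0,0,-0.03],"roll":0},
    {"linear":[0,0,0],"roll":0},
    {"linear":[0,0,0],"roll":0}
  ],
  "hand": 0.6
}}

```text
t: 44.12
ee_pos: [0.4371, 0.1719, 0.1879]
ee_rot: [179.7, -0.1, 84.1]
ft_force: [0.0, 1.0, -0.6]
width: 0.0515
```

Run:
```python
from h import *
im,c=snap('wrist','w42')
cv2.imwrite('pics/w42c.png',cv2.resize(im[90:330,200:460,::-1],None,fx=3,fy=2.5,interpolation=cv2.INTER_CUBIC))
s=read_state(); plan([.4367,.1731,.092],None,s)
im,c=snap('top','t42')
```

```text
t 44.17 cur [0.4359 0.1716 0.186 ] [ 1.7994e+02 -3.0000e-02  8.4060e+01] w 0.0514 F [ 0.3 -1.5 -0.3] j6 19.2 | roll -0.0 then tool [0.0016 0.0006 0.094 ]
```

View pics/w42c.png

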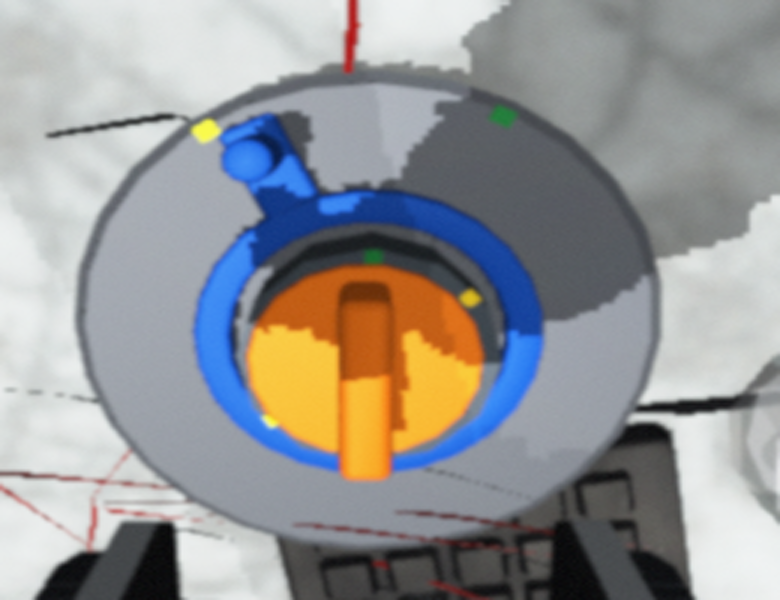

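View pics/t42.png

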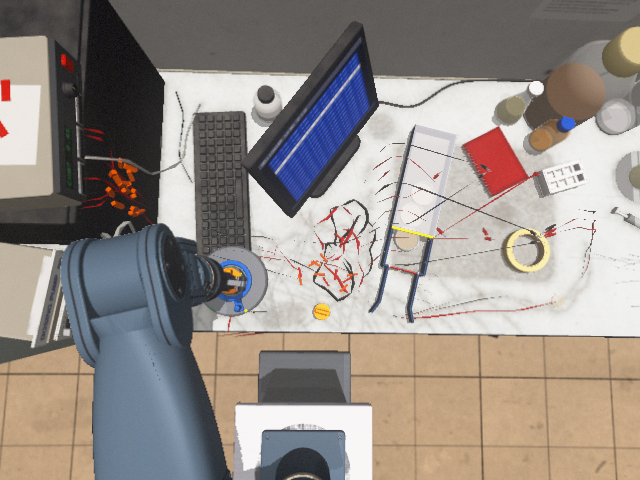

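Run:
```python
from h import *
im,c=load('w42')
f=lambda u,v:(200+u/3,90+v/2.5)
for z in(.096,.099,.102,.1135):
    P=plane(c,[f(366,291),f(366,480)],z); d=P[1]-P[0]; print(z,P.mean(0).round(4),np.linalg.norm(d).round(4),np.degrees(np.arctan2(d[1],d[0])))
P=plane(c,[f(365,360)],.069);print('flange',P)
g,y,y2=plane(c,[f(373,257),f(470,298),f(270,421)],.064)[:,:2]
cen=(y+y2)/2; print(cen,np.linalg.norm(y-y2),np.degrees(np.arctan2(*(g-cen)[::-1])),np.degrees(np.arctan2(*(y-cen)[::-1]))-129)
# peg top
print('peg',plane(c,[f(248,157)],.076), proj(c,[[.4364-.0,0.173,.062]]))
P=plane(c,[f(206,131),f(503,116)],.03)[:,:2]-[.4364,.173];print(np.degrees(np.arctan2(P[:,1],P[:,0])))
```

```text
0.096 [0.4362 0.1722 0.096 ] 0.0522 -5.9281989963198365
0.099 [0.4353 0.1723 0.099 ] 0.0516 -5.928198996319818
0.102 [0.4343 0.1723 0.102 ] 0.0509 -5.928198996319823
0.1135 [0.4307 0.1727 0.1135] 0.0483 -5.928198996319798
flange [[0.4360542  0.17207095 0.069     ]]
[0.43777161 0.17265146] 0.06227334807771436 171.87764846611066 -7.482867224649084
peg [[0.37573265 0.15231883 0.076     ]] [[322.91663719 231.76188065]]
[-152.33143495  146.83071724]
```

{"name": "servo_tool", "arguments": {
  "series": [
    {"linear":[-0.018,-0.018,0],"roll":0},
    {"linear":[-0.018,-0.018,0],"roll":0},
    {"linear":[-0.018,-0.019,0],"roll":0},
    {"linear":[0,0,0.03],"roll":0},
    {"linear":[0,0,0.03],"roll":0},
    {"linear":[0,0,0.03],"roll":0},
    {"linear":[0,0,0.02],"roll":0},
    {"linear":[0,0,0.023],"roll":0},
    {"linear":[0,0,0],"roll":0},
    {"linear":[0,0,0],"roll":0}
  ],
  "hand": 0
}}

```text
t: 45.05
ee_pos: [0.3722, 0.123, 0.0499]
ee_rot: [-179.6, 0.1, 84.1]
ft_force: [-0.4, 0.2, -0.5]
width: 0.0001
```

Run:
```python
from h import *
im,c=snap('wrist','w43')
s=read_state(); plan([.376,.125,.052],None,s)
```

```text
t 45.1 cur [0.3741 0.1233 0.0518] [-1.7984e+02  4.0000e-02  8.4060e+01] w -0.0001 F [-0.9  0.   0.9] j6 14.4 | roll -0.0 then tool [ 0.0019  0.0017 -0.0002]
```

View pics/w43.png

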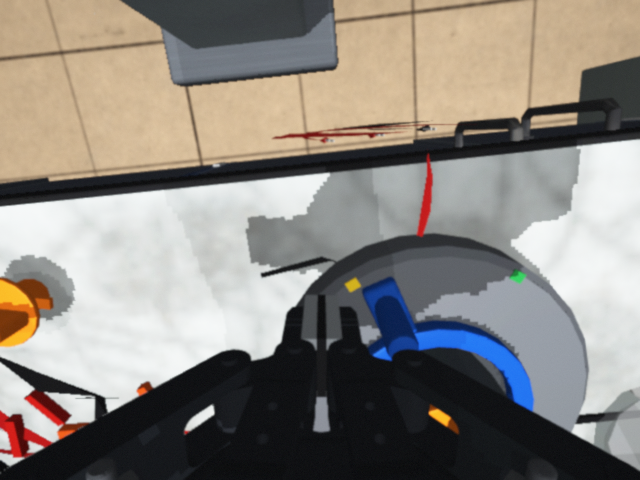

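{"name": "servo_tool", "arguments": {
  "series": [
    {"linear":[0.005,0,0],"roll":0},
    {"linear":[0.005,0,0],"roll":0},
    {"linear":[0.005,0,0],"roll":0},
    {"linear":[0.005,0,0],"roll":0},
    {"linear":[0.005,0,0],"roll":0},
    {"linear":[0.005,0,0],"roll":0},
    {"linear":[0.005,0,0],"roll":0},
    {"linear":[0.005,0,0],"roll":0},
    {"linear":[0.005,0,0],"roll":0},
    {"linear":[0,0,0],"roll":0}
  ]
}}

```text
t: 45.93
ee_pos: [0.3802, 0.1693, 0.0528]
ee_rot: [180.0, -0.1, 84.1]
ft_force: [-0.2, 0.2, 0.3]
width: 0.0
```

Run:
```python
from h import *
im,c=snap('wrist','w44')
s=read_state(); plan([.381,.193,.052],None,s)
```

```text
t 45.98 cur [0.3802 0.169  0.0527] [ 1.7998e+02 -4.0000e-02  8.4110e+01] w -0.0002 F [-0.2 -0.4  0.5] j6 20.6 | roll -0.0 then tool [ 0.024  -0.0016  0.0007]
```

View pics/w44.png

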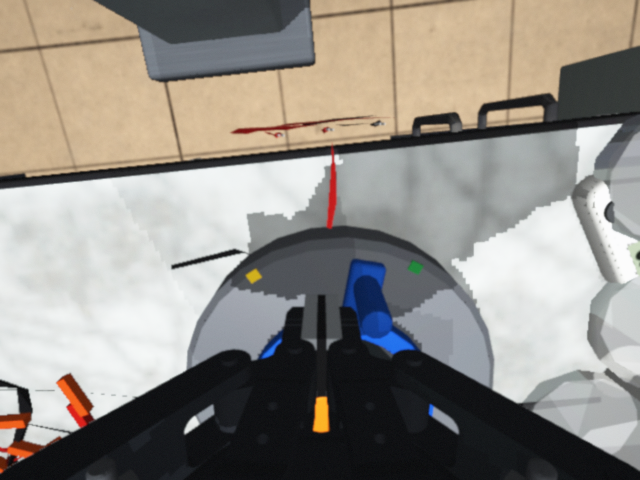

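Run:
```python
from h import *
im,c=load('w44')
C=np.array([.4366,.173])
P=plane(c,[(377,322)],.076)[0][:2]-C; print(P,np.linalg.norm(P),np.degrees(np.arctan2(P[1],P[0]))%360)
t=np.radians(146.5); print(C+.064*np.array([np.cos(t),np.sin(t)]))
```

```text
[-0.06272271  0.01646695] 0.06484827372720586 165.28978183293043
[0.38323131 0.20832397]
```

{"name": "servo_tool", "arguments": {
  "series": [
    {"linear":[0.005,0,0],"roll":0},
    {"linear":[0.005,0,0],"roll":0},
    {"linear":[0.005,0,0],"roll":0},
    {"linear":[0.004,0,0],"roll":0},
    {"linear":[0,0,0],"roll":0},
    {"linear":[0,0,0],"roll":0}
  ]
}}

```text
t: 46.48
ee_pos: [0.3817, 0.1877, 0.0526]
ee_rot: [-180.0, -0.0, 84.1]
ft_force: [-0.9, 0.6, -0.2]
width: 0.0
```

Run:
```python
from h import *
im,c=snap('wrist','w45')
s=read_state(); plan([.381,.193,.052],None,s)
```

```text
t 46.53 cur [0.3816 0.1875 0.0526] [-1.7996e+02 -3.0000e-02  8.4080e+01] w 0.0002 F [-0.3  0.1 -0.3] j6 23.0 | roll -0.0 then tool [ 0.0054 -0.0012  0.0006]
```

View pics/w45.png

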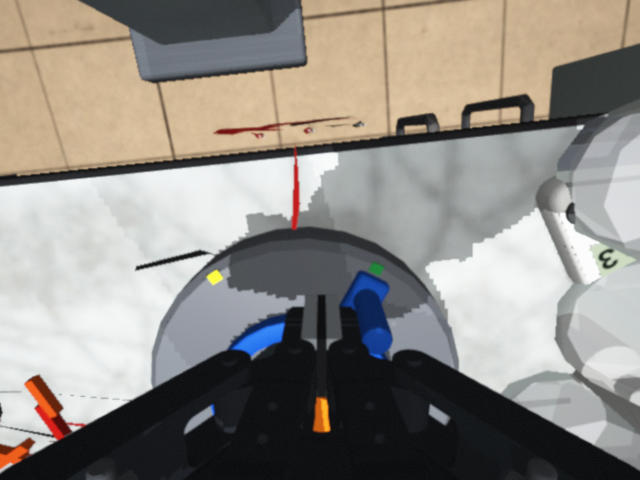

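{"name": "servo_tool", "arguments": {
  "series": [
    {"linear":[0.002,0,0],"roll":0},
    {"linear":[0.0015,0,0],"roll":0},
    {"linear":[0,0,0],"roll":0},
    {"linear":[0,0,0],"roll":0}
  ]
}}

```text
t: 46.87
ee_pos: [0.3822, 0.1907, 0.0526]
ee_rot: [-180.0, -0.0, 84.1]
ft_force: [1.4, -1.4, 0.4]
width: -0.0
```

Run:
```python
from h import *
im,c=load('w45')
C=np.array([.4366,.173])
P=plane(c,[(377,338)],.076)[0][:2]-C; print(P,np.linalg.norm(P),np.degrees(np.arctan2(P[1],P[0]))%360)
im,c=snap('wrist','w46')
cv2.imwrite('pics/w46c.png',cv2.resize(im[220:400,150:460,::-1],None,fx=2.5,fy=2.5,interpolation=cv2.INTER_CUBIC))
s=read_state(); plan([.381,.193,.052],None,s)
```

```text
[-0.05491493  0.03438639] 0.06479254310698218 147.9462028585061
t 46.92 cur [0.3822 0.1906 0.0527] [-1.7999e+02 -1.0000e-02  8.4050e+01] w 0.0 F [ 0.7 -0.5  0.6] j6 23.4 | roll -0.0 then tool [ 0.0022 -0.0014  0.0007]
```

View pics/w46c.png

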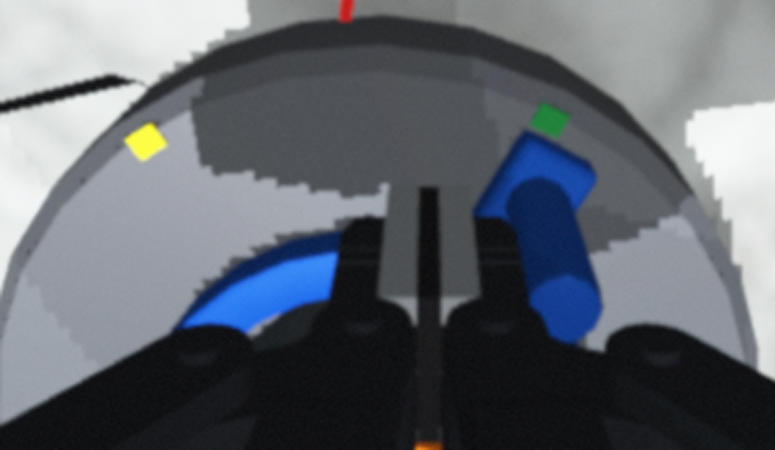

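{"name": "servo_tool", "arguments": {
  "series": [
    {"linear":[-0.005,0,0],"roll":0},
    {"linear":[-0.01,0,0],"roll":0},
    {"linear":[0,0,-0.03],"roll":0},
    {"linear":[0,0,-0.03],"roll":0},
    {"linear":[0,0,-0.03],"roll":0},
    {"linear":[0,0.01,-0.03],"roll":0},
    {"linear":[0,0.015,0],"roll":0},
    {"linear":[0,0,0],"roll":0},
    {"linear":[0,0,0],"roll":0}
  ]
}}

```text
t: 47.67
ee_pos: [0.4055, 0.1724, 0.1727]
ee_rot: [-180.0, 0.0, 84.0]
ft_force: [-0.2, 0.2, -0.7]
width: -0.0
```

Run:
```python
from h import *
im,c=snap('wrist','w47')
cv2.imwrite('pics/w47c.png',cv2.resize(im[120:420,160:480,::-1],None,fx=2.4,fy=2,interpolation=cv2.INTER_CUBIC))
s=read_state(); plan([.381,.193,.052],None,s)
im,c=snap('top','t47')
```

```text
t 47.72 cur [0.4046 0.1725 0.1718] [-1.7986e+02  4.0000e-02  8.4010e+01] w -0.0002 F [-0.1  0.2 -0.5] j6 20.3 | roll -0.0 then tool [ 0.018  -0.0256  0.1198]
```

View pics/w47.png

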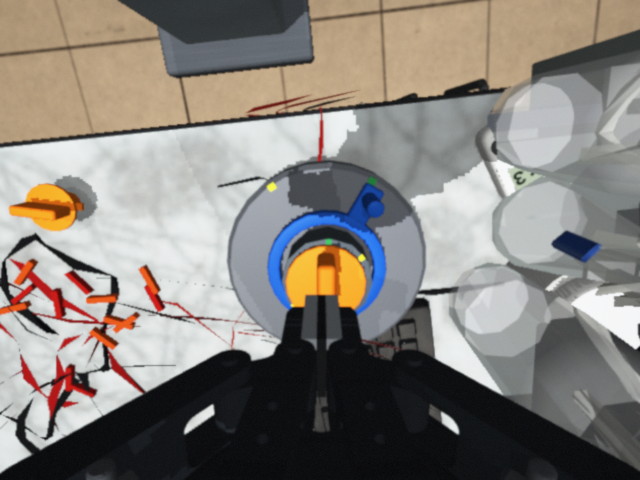

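View pics/t47.png

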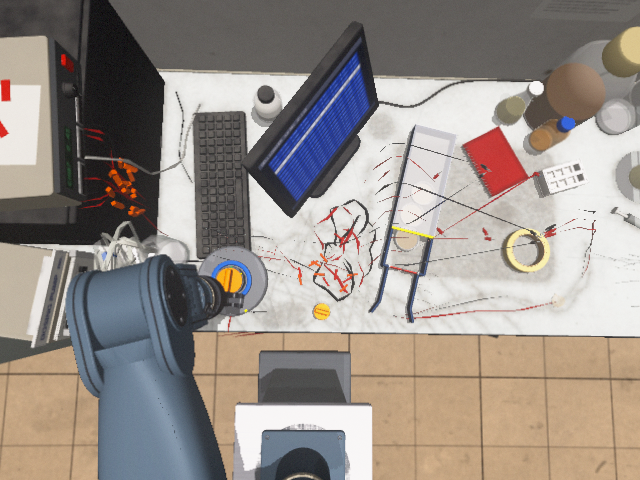

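Run:
```python
from h import *
im,c=load('w47')
C=np.array([.4366,.173])
for uv in[(375,209),(376,206),(374,212)]:
    P=plane(c,[uv],.076)[0][:2]-C; print(np.linalg.norm(P).round(4),np.degrees(np.arctan2(P[1],P[0]))%360)
cv2.imwrite('pics/w47d.png',cv2.resize(im[150:310,240:430,::-1],None,fx=4,fy=3.7,interpolation=cv2.INTER_CUBIC))
```

```text
0.0636 144.98142034025415
0.0656 145.38937152144078
0.0615 144.54465630316693
```

View pics/w47d.png

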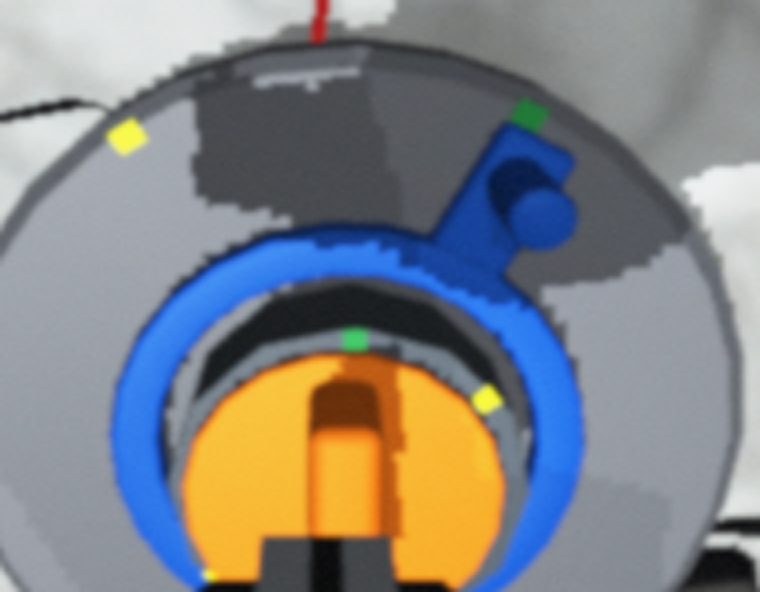

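{"name": "servo_tool", "arguments": {
  "series": [
    {"linear":[0,0,-0.04],"roll":0},
    {"linear":[-0.02,0,-0.04],"roll":0},
    {"linear":[-0.03,0,-0.04],"roll":0},
    {"linear":[-0.03,0,-0.04],"roll":0.1},
    {"linear":[-0.03,0,-0.03],"roll":0.1},
    {"linear":[-0.03,0,0],"roll":0.1},
    {"linear":[0,0,0],"roll":0.1},
    {"linear":[0,0,0],"roll":0.1},
    {"linear":[0,0,0],"roll":0.1},
    {"linear":[0,0,0],"roll":0.1},
    {"linear":[0,0,0],"roll":0.1},
    {"linear":[0,0,0],"roll":0.1},
    {"linear":[0,0,0],"roll":0.1},
    {"linear":[0,0,0],"roll":0.1},
    {"linear":[0,0,0],"roll":0.1},
    {"linear":[0,0,0],"roll":0.1},
    {"linear":[0,0,0],"roll":0.1},
    {"linear":[0,0,0],"roll":0.1},
    {"linear":[0,0,0],"roll":0},
    {"linear":[0,0,0],"roll":0}
  ]
}}

```text
t: 49.43
ee_pos: [0.3827, 0.0475, 0.345]
ee_rot: [-180.0, 0.1, -1.7]
ft_force: [-0.6, 0.2, 0.5]
width: -0.0003
```

Run:
```python
from h import *
im,c=snap('wrist','w48')
im,c=snap('top','t48');im,c=snap('scene','s48')
cv2.imwrite('pics/t48c.png',cv2.resize(im[100:350,200:500,::-1],None,fx=2.6,fy=2.4,interpolation=cv2.INTER_CUBIC))
plan([0,0,0])
```

```text
t 49.58 cur [0.3831 0.0474 0.3456] [-1.80e+02  6.00e-02 -1.79e+00] w 0.0 F [-0.5 -0.1 -0.3] j6 88.9 | roll -0.0 then tool [-0.3814  0.0594  0.3456]
```

View pics/w48.png

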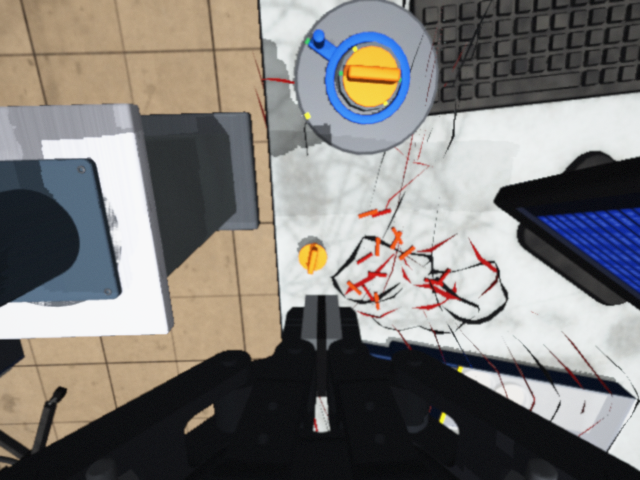

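View pics/s48.png

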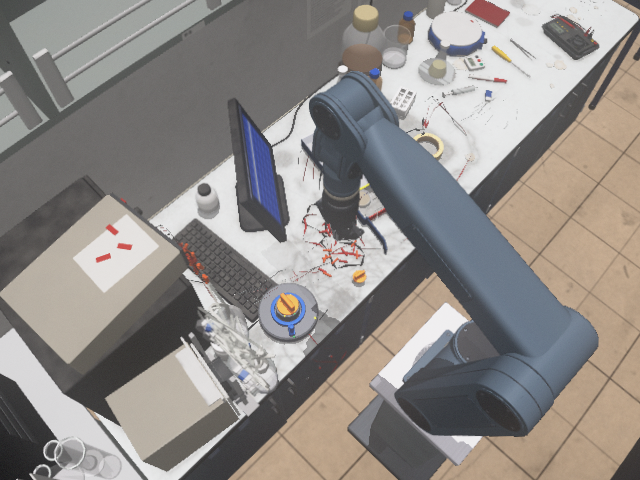

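View pics/t48.png

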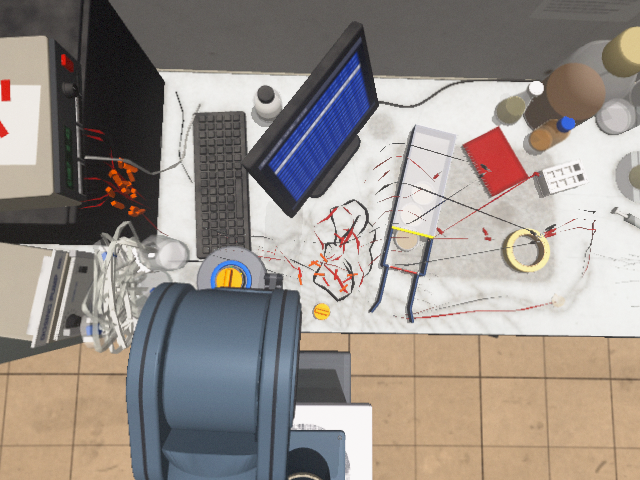

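Run:
```python
from h import *
im,c=load('t48')
cv2.imwrite('pics/t48d.png',cv2.resize(im[115:335,360:480,::-1],None,fx=2.7,fy=2.7,interpolation=cv2.INTER_CUBIC))
```

```text
(no output)
```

View pics/t48d.png

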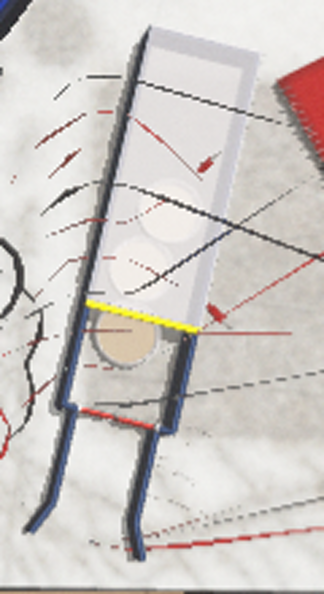

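Run:
```python
from h import *
workorder.sign_off(); print(read_state()['t'])
```

```text
the job is handed in; nothing more can be done
the job is handed in; nothing more can be done
```

The job is done and handed in at about 50 s of the 210 s allowed; sign-off gives no verdict.

- **Dishes:** I found three, set each in the chute and pushed it flat through the flaps. The last pictures show all three flat in the magazine, the nearest about 76 mm past the gate, with both flaps shut. A last look with all three cameras showed no further dish. Small areas behind the monitor and under the glassware stayed out of view.
- **Plug:** It was turned anticlockwise to about 129 degrees and dropped about 10 mm. It was then run in clockwise to about 2 degrees from the green marks. Total sinking was 14.6 mm, so the flange sits on the rim; the text gives 14.5 mm. The wrist force stayed at about 12 N or less.
- **Collar:** It was pushed to about 1.09 rad by its peg, against 0.95 needed.
- **Final state:** The gripper was clear of everything when I handed in. The robot did not touch the timer or the white jar; I did not measure their positions again.

Three things did not go smoothly:
- **First dish:** It caught on the chute wall and tilted as I lowered it. It lay flat after I shifted it a few millimetres and let go.
- **Second dish:** The first grasp slipped off and had to be repeated.
- **Plug in the thread:** For the first 40 degrees or so it hardly sank, until I corrected a sideways offset of about 1.5 mm.

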